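# Close a sample tube with one turn of the hand press

### The job

Lay the loose sample tube in the vee blocks of the hand press with its cap towards the ram, swing the stop lever clear, and turn the handwheel counter-clockwise (seen from above) through one revolution, so that the ram presses the cap home and draws back. Bring the wheel up firmly but gently against its stop, never forcing it, and leave it there; leave the potsherds and the eraser where they are.

Things in the scene. Friction and masses are not known exactly. Their poses are not given: they have to be found in the camera images.
- tube: loose sample tube lying on the table, about 60 g: pale round barrel 24 mm across, eight-sided foot flange (30 mm over corners) at one end, white eight-sided push-on cap (32 mm, 22 mm long) at the other. Origin on its axis; own x runs along the axis to the cap: foot end at x = -55 mm, plain barrel -49 to +29 mm (hold it at about -9 mm), cap's outer face at +61 mm, +55 when home
- tube_cap (a joint): travel of the cap on the tube, m: 0 = only started (a 6 mm gap shows between the barrel's collar and the cap), 0.006 = fully home. Tight: it moves only under some 13 N along the axis and stays where it is pushed
- cap_face (a point): centre of the outer face of the tube's cap, on the tube's axis
- press: hand press bolted to the table, grey bed 96 x 330 x 12 mm. Origin: centre of the bed's underside, own z up. Along own y: handwheel at the -y end, ram, two vee blocks, fixed anvil block at the +y end. Its -x side faces the robot and carries the stop lever on a foot that reaches to x = -128 mm
- nest (a point): point on the ram's axis, 33 mm over the table, midway between the drawn-back ram and the anvil (64 mm either way); axes as the press. The tube's axis lies here, cap to -y, in two vee blocks 8 mm thick at y = -11 and +41 mm, open to the top (flanks to 26 mm out, up to z = +5 mm); between them free down to 21 mm below. The ram's 18 mm stroke slides the tube to the anvil, then presses the cap
- wheel_axis (a point): point on the handwheel's upright axis, 85 mm over the table. The dark four-spoke wheel is 115 mm across, its rim's top 57 mm over the table. A steel stop roller clamped to the rim meets the nose of the stop lever once a turn; where on the rim it is clamped differs from day to day. The stop lever is light: more than 15 N from the roller overstrains it
- handwheel (a joint): angle of the handwheel, rad, growing counter-clockwise from above. It starts a little below 0 with the ram drawn back; half a turn on the ram is fully out. The stop comes at 0 and one turn later at 6.28, each within 0.2 rad either way: it must be felt. Turning takes 2 to 3 N at the knob, 2 to 4 N more while the cap goes on or the lever is knocked back; it stays where it is left
- knob_mid (a point): middle of the wheel's upright black handle knob, 22 mm across and 50 mm tall (62 to 112 mm over the table), 50 mm from the wheel's axis; it revolves freely on its pin, so a hand can hold it without turning along
- stop_lever (a joint): angle of the stop lever, rad: 0 = its nose is in the way of the wheel's roller, 0.34 (its limit) = swung fully clear; friction holds it where it is. As the wheel is then turned on, the roller passes the nose and some 40 degrees later knocks the lever's tail, which swings the lever back to 0 by itself, ready to stop the wheel after one turn
- lever_pin (a point): middle of the stop lever's upright black finger pin, 11 mm across, 50 to 72 mm over the table. The lever's pivot stands 26 mm from it, in the press's frame at x = -92, y = -98 mm; at lever angle 0 the pin is straight on the -x side of the pivot. Push the pin about 9 mm towards the press's -y, with 2 to 3 N, to swing the lever clear
- sherd_wall: brown potsherd, 76 x 83 x 18 mm, lying in front of the press; origin at the centre of its underside. To be left alone
- sherd_rim: brown potsherd, 76 x 68 x 19 mm, lying behind the wheel; origin at the centre of its underside. To be left alone
- eraser: used grey eraser, 22 x 32 x 13 mm, lying to the right behind the wheel; origin at the centre of its underside. To be left alone
There are look-alikes about, which are no part of the job. What is shaped like the tube but orange is not meant.

How it is judged:
On the way, in this order (a step that is already met when the one before it is completed fails the run):
1. the tube lies let go in the vee blocks, cap towards the ram (x of tube in the frame of nest between -0.004 and 0.004 m and y of tube in the frame of nest between -0.008 and 0.014 m and z of tube in the frame of nest between -0.004 and 0.004 m and y of cap_face in the frame of nest below -0.03 m and contact force between the fingers and tube below 0.3 N), for 0.2 s.
2. the ram has pressed the cap home (value of joint tube_cap above 0.0045 m), for 0.1 s.
3. the wheel, one turn on, has been brought up firmly against its stop (value of joint handwheel above 5.98 rad and contact force between handwheel and stop_lever above 3 N), for 0.1 s.
At the end, for the whole second after the job is handed in: Cap at least 4.5 mm of its 6 mm on; tube in the vee blocks (within 4 mm of the ram's axis) at rest, cap towards the ram; wheel one turn on (5.98 to 6.6 rad), after being pressed against its stop with 3 N or more, and at rest; stop lever back (below 0.12 rad) (x of tube in the frame of nest between -0.004 and 0.004 m and y of tube in the frame of nest between -0.008 and 0.014 m and z of tube in the frame of nest between -0.004 and 0.004 m and y of cap_face in the frame of nest below -0.03 m and value of joint tube_cap above 0.0045 m and value of joint handwheel between 5.98 and 6.6 rad and velocity of joint handwheel below 0.05 rad/s and value of joint stop_lever below 0.12 rad and linear speed of tube below 0.01 m/s); the robot touches nothing.
It fails at once if the stop is forced: more than 15 N between the wheel's roller and the stop lever (contact force between handwheel and stop_lever above 15 N).
It fails at once if a potsherd or the eraser is moved more than 15 mm (distance of any of sherd_wall, sherd_rim, eraser from where it was at the start of the episode above 0.015 m).
It also fails if it takes over 72 s, if anything falls off the work surface, if the arm or the gripper's body presses on something with over 40 N, if the wrist force passes 120 N, or if a joint passes its speed limit or range.

### The arm

A 6-joint arm with a two-finger parallel gripper is mounted at the origin on a cart in front of the work surface, level with it; the furniture and walls round the work are solid. World frame = base frame: x ahead of the robot, y to its left, z up, the work surface at z = 0. Lengths are in m, angles in rad, forces in N, time in s.
With the tool pointing down it reaches from about 0.325 to 1 m from the base axis. Payload 5.1 kg.
Tool frame: the origin (TCP) lies at the very end of the fingers, on their centre line; the grasp point (between the pads) lies 19 mm behind it (arm.tcp_to_grasp is the z of the grasp point in the tool frame, in m); z points along the fingers, x is the direction in which the jaws open and shut, and the axes are right-handed (so a half turn about z gives the same grasp; the last joint's range is limited). The gripper opens to 85 mm and grips with 20 to 120 N. Pads are 22 mm wide; open, the fingers measure 114 mm over their backs; the gripper's body (76 mm by 85 mm) begins 54 mm behind the grasp point. The pads swing forward as they close: fully open they stand 13 mm farther back than shut.
Start: joints at [-1.4, 0.124, 1.65, -0, 1.367, -0.083], TCP at [0.163, -0.629, 0.231] pointing down, gripper open.
Joint ranges: [-2.61, 2.61], [-1.02, 2.33], [0.03, 2.71], [-1.35, 4.49], [0.32, 2.68], [-2.91, 2.91]. Speed limits (rad/s): [2.57, 2.57, 3.14, 3.14, 3.14, 3.14].

### API

Orientations are given as a unit quaternion [x, y, z, w].
In Python, from rig import arm gives the robot as it stands.
- The arm moves only by the tool servo_tool, never from a script. Its argument "rows" is a list that holds one entry, the list of rows, each a list of 7 numbers: the turn, a rotation vector about the world's x, y, z in degrees, then the shift along the world's x, y, z in mm, then the opening, from 0 (shut) to 1 (fully open). A call has 1 to 5 rows; each row shifts and turns the commanded pose from where the row before left it; what a row does not reach is not made up. A row lasts 1/12 s, in which the tool goes at most 41.7 mm and 7.16 degrees, less where a joint would pass 70% of its speed; a pose out of reach is approached as far as the arm can. A call is refused whole if a number of a shift passes 41.7 or a number of a turn 7.16, either way. A call with a gripper value outside its range is refused whole. The fingers move at their own pace and stop on an object; "newtons" is the grip in N (left out, the last holds). Time passes only in rows, so rows that do not move let the fingers close. It gives the time, the measured TCP pose, the force and the opening at its end, in the units of the state.
- arm.get_state(): the state, without advancing time (a new reading comes with each control period).
- arm.get_image(name): name is "scene" or "top" or "wrist"; returns (picture, depth): 480x640x3 uint8, red, green, blue; 480x640 float32, m along the optical axis (not along the pixel's ray), 0 where there is no reading.
- arm.get_calibration(name): a dict with "mtx" (3x3 intrinsics, pixels), "k1" (the pictures are not rectified: a ray, as slopes to the right and down, at radius r is drawn at 1 + k1 r^2 times it, then the intrinsics apply), "cam_to_world" (4x4, takes a point from camera to world coordinates). Camera axes: x right, y down, z forward; pixel columns grow to the right and rows downward; lengths in m; the calibration is good to about 2 mm. A picture is of the moment at which its call begins: read the wrist's pose just before it. get_calibration takes no time and is no camera call; for the wrist camera it gives the pose at the moment of the call.
- arm.job_done(): hands the job in, once; it reports no verdict.
The state is a dict: "time": time; "joint_positions": joint angles; "joint_vel": joint speeds; "tau": joint torques, N m; "tcp_pos": TCP position; "tool_rot": TCP orientation; "force": force on the tool from outside, world axes, zero at the start; "torque": the same for the moment, N m; "width": opening from 0.0 (shut) to 1.0 (fully open).
Only numpy, scipy, OpenCV 4.12 (cv2) and the standard library are available. Lean on these libraries where they do the work, as an engineer would, in place of code of your own. Each camera call takes 0.05 s, during which the arm holds its last target. There are 200 camera calls.

## Working session

There is one attempt and no reset: what is moved stays moved. The work goes in short steps, Python scripts to look and compute and a tool call to move; the robot and the scene stay as the last step left them, time stands still between calls to the robot, and variables do not carry over. Pictures are saved under pics/ and viewed, about 8 in all and at most 12, crops included, and the job is handed in when it is done.

Besides the shell and the picture viewer there is one more tool, called after "Request:" as name(argument=value, ...), one argument or row to a line, values as JSON. servo_tool: Moves the arm, as the interface text tells. Its arguments: {"type":"object","properties":{"rows":{"type":"array","items":{"type":"array","items":{"type":"array","items":{"type":"number"}}}},"newtons":{"type":"number"}},"required":["rows"]}

```bash
mkdir -p pics; cat > h.py <<'E'
import numpy as np, cv2
from rig import arm
def grab(n,f):
    c=arm.get_calibration(n); im,d=arm.get_image(n)
    np.savez(''+f+'.npz',im=im,d=d,K=c['mtx'],k1=c['k1'],T=c['cam_to_world'])
    cv2.imwrite('pics/'+f+'.png',im[:,:,::-1]); return im,d
class V:
    def __init__(s,f):
        z=np.load(''+f+'.npz'); s.im,s.d,s.K,s.k1,s.T=z['im'],z['d'],z['K'],float(z['k1']),z['T']
        s.D=np.array([s.k1,0,0,0,0.])
    def ray(s,uv):
        p=cv2.undistortPoints(np.array(uv,float).reshape(-1,1,2),s.K,s.D).reshape(-1,2)
        return np.c_[p,np.ones(len(p))]
    def plane(s,uv,z):
        r=s.ray(uv)@s.T[:3,:3].T; o=s.T[:3,3]
        return o+r*((z-o[2])/r[:,2])[:,None]
    def pts(s,uv):
        uv=np.atleast_2d(uv).astype(int); d=s.d[uv[:,1],uv[:,0]]
        return (s.ray(uv)*d[:,None])@s.T[:3,:3].T+s.T[:3,3]
    def cloud(s):
        u,v=np.meshgrid(range(640),range(480)); uv=np.c_[u.ravel(),v.ravel()]
        return s.pts(uv).reshape(480,640,3)
E
python3 - <<'E'
from h import *
for n in('scene','top'):
    grab(n,n+'0'); c=arm.get_calibration(n); print(n,c['cam_to_world'].round(3).tolist(),c['mtx'][0,0])
print(arm.get_state(),arm.tcp_to_grasp)
E
```

```text
scene [[0.802, -0.432, 0.413, 0.247], [-0.597, -0.598, 0.535, -0.57], [0.016, -0.675, -0.737, 0.71], [0.0, 0.0, 0.0, 1.0]] 471.7706077572479
top [[0.011, -0.993, 0.115, 0.443], [-1.0, -0.011, 0.007, -0.099], [-0.006, -0.115, -0.993, 1.057], [0.0, 0.0, 0.0, 1.0]] 454.60405677894715
{'time': 0.1, 'joint_positions': array([-1.39961146e+00,  1.24444697e-01,  1.65155362e+00, -2.26543916e-05,
        1.36750582e+00, -8.25441651e-02]), 'joint_vel': array([-0.00041501, -0.00205459, -0.00417424,  0.00014315, -0.00019996,
       -0.00073414]), 'tau': array([ 3.56017708e-04, -4.24932075e+01, -3.66653037e+01, -7.56610757e-05,
        3.87040447e-03,  1.96513611e-06]), 'tcp_pos': array([ 0.16306523, -0.6286346 ,  0.23016327]), 'tool_rot': array([ 7.90891471e-01, -6.11955690e-01, -7.12577971e-04, -6.37022488e-04]), 'force': array([-0.09714574, -0.09601371,  0.43323155]), 'torque': array([ 0.02856962, -0.0092096 , -0.01500032]), 'width': 1.0006301026579958} -0.0187
```

View pics/top0.png

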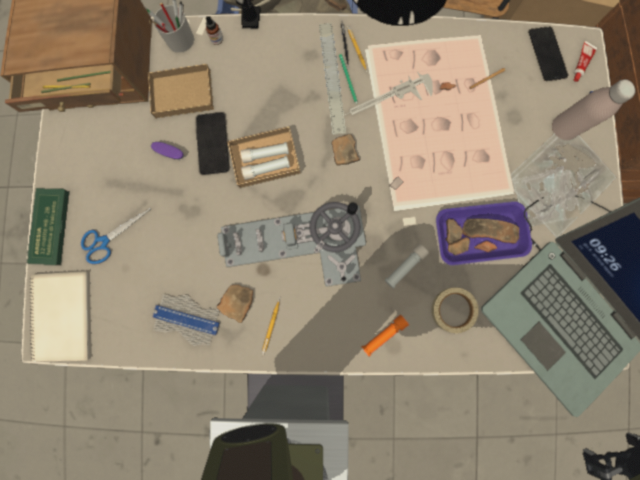

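View pics/scene0.png

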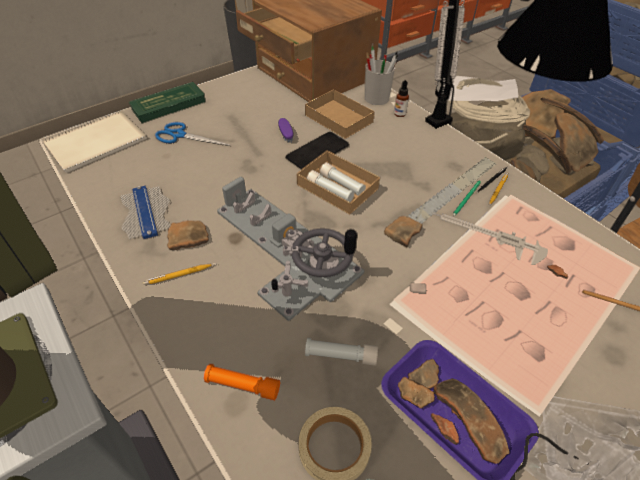

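Top view: press bed runs from (220,240) to (365,235), wheel hub ≈(337,222), knob ≈(352,208), lever pin ≈(345,265). The loose tube goes from foot (392,282) to cap (421,250). In the scene view the tube goes from (308,348) to the cap at (376,354), the pin is ≈(274,285) and the knob ≈(351,242).

```bash
python3 - <<'E'
from h import *
t=V('top0'); s=V('scene0')
print('tube top',t.plane([(392,282),(421,250)],.014)[:,:2].round(3).tolist(),'scene',s.plane([(308,348),(376,354)],.014)[:,:2].round(3).tolist())
print('hub',t.plane([(337,222)],.057).round(3),'knob top',t.plane([(352,208)],.112).round(3), s.plane([(351,234)],.112).round(3))
print('pin',s.plane([(275,281)],.072).round(3))
C=t.cloud()
m=(C[...,2]>.008)&(C[...,2]<.016)
# bed mask by grey & height
x,y=C[...,0],C[...,1]
hsv=cv2.cvtColor(t.im,cv2.COLOR_RGB2HSV)
b=m&(x>.4)&(x<.62)&(y<.16)&(y>-.25)
P=C[b][:,:2].astype(np.float32); print(len(P),P.min(0),P.max(0),cv2.minAreaRect(P))
print('noise',C[330:350,100:140,2].std(),C[330:350,120:140,2].mean())
E
```

```text
tube top [[0.474, -0.258], [0.548, -0.326]] scene [[0.471, -0.252], [0.554, -0.326]]
hub [[ 0.605 -0.13   0.057]] knob top [[ 0.626 -0.16   0.112]] [[ 0.628 -0.161  0.112]]
pin [[ 0.481 -0.142  0.072]]
4354 [ 0.40015158 -0.24507459] [0.6199587  0.14404806] ((0.5099725723266602, -0.0505998432636261), (0.38904711604118347, 0.21981677412986755), 89.92223358154297)
noise 0.052829636192335216 0.0028973446331778153
```

Request:
servo_tool(
  rows=[
    [[0, 0, 6.15, 17, 17, 0, 1], [0, 0, 6.15, 17, 17, 0, 1], [0, 0, 6.15, 17, 17, 0, 1], [0, 0, 6.15, 17, 17, 0, 1], [0, 0, 6.15, 17, 17, 0, 1]],
  ],
)

```text
time: 0.52
tcp_pos: [0.2486, -0.543, 0.2307]
tool_rot: [0.926, -0.378, -0.0, -0.0]
force: [0.5, -0.1, -0.1]
width: 1.001
```

Request:
servo_tool(
  rows=[
    [[0, 0, 6.15, 17, 17, 0, 1], [0, 0, 6.15, 17, 17, 0, 1], [0, 0, 6.15, 17, 17, 0, 1], [0, 0, 6.15, 17, 17, 0, 1], [0, 0, 6.15, 17, 17, 0, 1]],
  ],
)

```text
time: 0.93
tcp_pos: [0.3337, -0.4579, 0.2307]
tool_rot: [0.993, -0.119, -0.0, -0.0]
force: [-0.1, 0.9, -0.9]
width: 1.0
```

Request:
servo_tool(
  rows=[
    [[0, 0, 6.15, 17, 17, 0, 1], [0, 0, 6.15, 17, 17, 0, 1], [0, 0, 6.15, 17, 17, 0, 1], [0, 0, 6.15, 17, 17, 0, 1], [0, 0, 6.15, 17, 17, 0, 1]],
  ],
)

```text
time: 1.35
tcp_pos: [0.4186, -0.373, 0.2307]
tool_rot: [0.989, 0.149, -0.0, -0.0]
force: [0.2, -0.8, 0.2]
width: 1.001
```

Request:
servo_tool(
  rows=[
    [[0, 0, 6.15, 17, 17, 0, 1], [0, 0, 6.15, 17, 17, 0, 1], [0, 0, 6.15, 17, 17, 0, 1], [0, 0, 6.15, 17, 17, 0, 1], [0, 0, 6.15, 17, 17, 0, 1]],
  ],
)

```text
time: 1.77
tcp_pos: [0.5036, -0.288, 0.2307]
tool_rot: [0.914, 0.406, -0.0, -0.0]
force: [-0.4, -0.7, -0.1]
width: 1.001
```

```bash
python3 - <<'E'
from h import *
st=arm.get_state(); grab('wrist','w1'); c=arm.get_calibration('wrist')
print(st['time'],st['tcp_pos'],st['tool_rot'],st['joint_positions'].round(3)); print(c['cam_to_world'].round(3).tolist(),c['mtx'][0,0],c['k1'])
E
```

```text
1.7667 [ 0.50362936 -0.2880089   0.23073724] [ 9.14082712e-01  4.05527533e-01 -2.53019469e-04 -3.88508242e-04] [-0.612 -0.028  1.809 -0.     1.362 -1.447]
[[0.666, 0.707, 0.237, 0.445], [0.746, -0.633, -0.209, -0.232], [0.003, 0.316, -0.949, 0.374], [0.0, 0.0, 0.0, 1.0]] 344.98137025645656 -0.027062495747797573
```

View pics/w1.png

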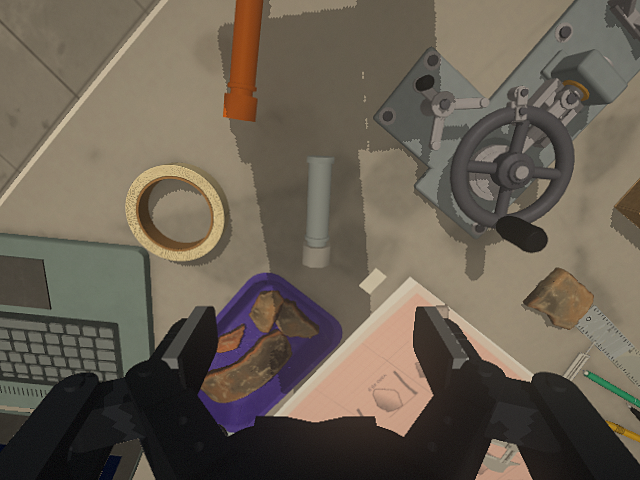

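The wrist view shows the tube upright in the picture, foot at (320,158), cap end at (316,266). The wheel hub is at (515,172), the roller at (521,93), the lever pin at (425,82) and the knob at (510–540,225–240).

```bash
python3 - <<'E'
from h import *
w=V('w1'); 
sub=w.im[150:275,290:345].astype(int)
# edges per row: background = shadow
lab=cv2.cvtColor(w.im,cv2.COLOR_RGB2LAB).astype(int)
for v in (165,180,200,220,240,248,255,262): print(v,[tuple(w.im[v,u]) and int(w.im[v,u,2])-int(w.im[v,u,0]) for u in range(296,342,3)],[int(w.im[v,u].sum()//3) for u in range(296,342,3)])
C=w.cloud()
m=(C[...,2]>.008)&(C[...,2]<.04); m[:150]=0;m[272:]=0;m[:,:292]=0;m[:,345:]=0
P=C[m]; print(len(P),cv2.minAreaRect(P[:,:2].astype(np.float32)),P[:,2].max())
q=P[:,:2]; c=q.mean(0); d=np.linalg.svd(q-c,full_matrices=0)[2][0]; d*=np.sign(d[0]); a=(q-c)@d
print(c,np.degrees(np.arctan2(d[1],d[0])),a.min(),a.max())
for p in [(320,158),(316,266),(515,172),(425,82)]: print(p,w.pts([p]).round(3))
E
```

```text
165 [-24, -22, -24, -21, -15, -13, -11, -13, -12, -12, -12, -12, -18, -20, -21, -20] [84, 84, 85, 86, 86, 110, 120, 121, 126, 120, 115, 101, 81, 81, 80, 81]
180 [-22, -20, -20, -21, -11, -12, -11, -12, -12, -12, -10, -9, -21, -21, -20, -20] [83, 83, 83, 80, 90, 111, 120, 123, 124, 119, 112, 98, 78, 78, 79, 77]
200 [-20, -21, -20, -20, -11, -11, -13, -11, -12, -12, -10, -11, -20, -20, -20, -20] [81, 82, 79, 78, 102, 115, 122, 125, 124, 117, 109, 86, 82, 81, 81, 82]
220 [-21, -20, -18, -20, -10, -11, -12, -13, -11, -13, -13, -17, -22, -21, -23, -22] [81, 79, 78, 77, 105, 117, 122, 125, 121, 115, 104, 83, 88, 91, 88, 87]
240 [-20, -20, -20, -19, -10, -11, -13, -12, -12, -12, -10, -20, -22, -21, -21, -20] [76, 78, 79, 80, 115, 120, 124, 125, 123, 116, 102, 84, 81, 82, 82, 81]
248 [-19, -20, -21, -21, -24, -22, -23, -23, -21, -22, -23, -19, -19, -21, -19, -21] [81, 79, 82, 104, 116, 107, 107, 103, 102, 109, 113, 101, 80, 83, 82, 81]
255 [-19, -20, -20, -22, -23, -24, -26, -25, -25, -24, -23, -20, -20, -21, -21, -20] [81, 79, 85, 111, 120, 125, 125, 126, 123, 117, 108, 89, 80, 87, 85, 81]
262 [-20, -19, -20, -22, -25, -26, -25, -25, -25, -23, -21, -19, -20, -21, -21, -24] [79, 80, 93, 114, 122, 126, 124, 123, 121, 113, 99, 85, 82, 84, 83, 84]
2656 ((0.5100446343421936, -0.2902607023715973), (0.029461313039064407, 0.11632981896400452), 44.91151428222656) 0.031832790023539614
[ 0.50889553 -0.28993269] -44.57593748484951 -0.057049391636798806 0.059319599719378655
(320, 158) [[ 0.469 -0.25   0.028]]
(316, 266) [[ 0.551 -0.329  0.03 ]]
(515, 172) [[ 0.591 -0.128  0.066]]
(425, 82) [[ 0.478 -0.145  0.071]]
```

Request:
servo_tool(
  rows=[
    [[0, 0, -2.6, -2, 6, -38, 0.6], [0, 0, 0, 0, 0, -38, 0.6], [0, 0, 0, 0, 0, -38, 0.6], [0, 0, 0, 0, 0, -38, 0.6], [0, 0, 0, 0, 0, -38, 0.6]],
  ],
  newtons=40,
)

```text
time: 2.23
tcp_pos: [0.5007, -0.2828, 0.0394]
tool_rot: [0.924, 0.382, -0.0, -0.0]
force: [0.3, -0.4, -0.0]
width: 0.6
```

Request:
servo_tool(
  rows=[
    [[0, 0, 0, 0, 0, -20, 0.6], [0, 0, 0, 0, 0, -12, 0.6], [0, 0, 0, 0, 0, -5, 0.6], [0, 0, 0, 0, 0, 0, 0.6]],
  ],
)

```text
time: 2.57
tcp_pos: [0.5008, -0.2831, 0.0036]
tool_rot: [0.924, 0.382, -0.0, -0.001]
force: [-0.4, 0.4, -0.3]
width: 0.597
```

Request:
servo_tool(
  rows=[
    [[0, 0, 0, 0, 0, 0, 0.2], [0, 0, 0, 0, 0, 0, 0.15], [0, 0, 0, 0, 0, 0, 0.1], [0, 0, 0, 0, 0, 0, 0.1], [0, 0, 0, 0, 0, 0, 0.1]],
  ],
  newtons=40,
)

```text
time: 2.98
tcp_pos: [0.5027, -0.2843, 0.0067]
tool_rot: [0.924, 0.382, 0.001, 0.002]
force: [-0.9, -0.1, 6.0]
width: 0.261
```

Request:
servo_tool(
  rows=[
    [[0, 0, 0, 0, 0, 0, 0.1], [0, 0, 0, 0, 0, 0, 0.1], [0, 0, 0, 0, 0, 20, 0.1], [0, 0, 0, 0, 0, 40, 0.1], [0, 0, 0, 0, 0, 40, 0.1]],
  ],
)

```text
time: 3.4
tcp_pos: [0.4995, -0.282, 0.1034]
tool_rot: [0.924, 0.382, -0.001, -0.002]
force: [1.6, -0.6, -1.0]
width: 0.26
```

Request:
servo_tool(
  rows=[
    [[0, 0, 0, 0, 0, 39, 0.1], [0, 0, 0, 0, 0, 39, 0.1], [0, 0, 0, 0, 0, 39, 0.1], [0, 0, -4.5, 7, 34, 6, 0.1], [0, 0, -4.5, 7, 34, 6, 0.1]],
  ],
)

```text
time: 3.82
tcp_pos: [0.5164, -0.2163, 0.2378]
tool_rot: [0.952, 0.305, 0.003, 0.003]
force: [0.7, 0.7, -1.2]
width: 0.261
```

Request:
servo_tool(
  rows=[
    [[0, 0, -4.5, 7, 34, 6, 0.1], [0, 0, -4.5, 7, 34, 6, 0.1], [0, 0, -4.5, 7, 34, 6, 0.1], [0, 0, -4.5, 7, 34, 6, 0.1], [0, 0, -4.5, 7, 34, 6, 0.1]],
  ],
)

```text
time: 4.23
tcp_pos: [0.5499, -0.0435, 0.2638]
tool_rot: [0.993, 0.115, 0.0, 0.0]
force: [0.8, -0.6, -0.5]
width: 0.266
```

Request:
servo_tool(
  rows=[
    [[0, 0, -4.5, 7, 34, 6, 0.1], [0, 0, -4.5, 7, 34, 6, 0.1], [0, 0, -4.5, 7, 34, 6, 0.1], [0, 0, 0, 0, 0, 0, 0.1]],
  ],
)

```text
time: 4.57
tcp_pos: [0.5719, 0.0619, 0.283]
tool_rot: [1.0, 0.001, 0.001, -0.001]
force: [-1.1, -0.0, -0.8]
width: 0.263
```

```bash
python3 - <<'E'
from h import *
st=arm.get_state(); grab('wrist','w2'); print(st['time'],st['tcp_pos'],st['tool_rot'],st['joint_positions'].round(3),st['width'])
E
```

```text
4.5667 [0.57190768 0.06189737 0.28296051] [ 0.99999756  0.00113281  0.00139419 -0.0012854 ] [ 0.013 -0.07   1.762  0.003  1.447  0.011] 0.26255592621151935
```

View pics/w2.png

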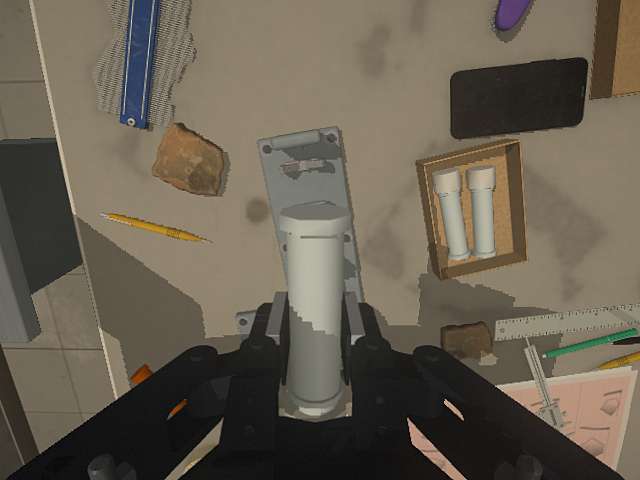

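The wrist view shows the tube held, foot up at (315,215), cap at (318,405). The press bed's +y end lies around (300,140), with the anvil and far vee at (302,167). The rest of the press is hidden by the tube, so I combine this with w1 and the other views.

```bash
python3 - <<'E'
from h import *
w1,w2,s,t=V('w1'),V('w2'),V('scene0'),V('top0')
cl={n:v.cloud() for n,v in dict(w1=w1,w2=w2,s=s,t=t).items()}
def grey(im):
    i=im.astype(int); return (i[...,2]-i[...,0]>-6)
for n,v in dict(w1=w1,w2=w2,s=s,t=t).items():
    C=cl[n]; g=grey(v.im)&(C[...,2]>.007)&(C[...,2]<.018)&(C[...,0]>.44)&(C[...,0]<.68)&(C[...,1]>-.24)&(C[...,1]<.18)
    if n=='w1': g&=~((np.indices(g.shape)[1]<350))
    P=C[g]; print(n,len(P),np.median(P[:,2]) if len(P) else '')
    if len(P)<100: continue
    # edges: for slices in y give x range
    for y in np.arange(-.2,.16,.03):
        q=P[abs(P[:,1]-y)<.006]
        if len(q)>15: print('  y%.2f x %.4f..%.4f mid %.4f'%(y,*np.percentile(q[:,0],[1,99]),np.percentile(q[:,0],[1,99]).mean()),end=';')
    print('\n  y range',np.percentile(P[:,1],[.3,99.7]))
# tube in hand
C=cl['w2']; m=(C[...,2]>.2)&(np.indices(C.shape[:2])[0]<400)&(np.indices(C.shape[:2])[0]>200)
i=np.indices(C.shape[:2]); m&=(i[1]>278)&(i[1]<352)
P=C[m]; print('tube',len(P),P.min(0),P.max(0))
for y in np.arange(.02,.14,.01):
    q=P[(abs(P[:,1]-y)<.003)]
    if len(q)>20: print('%.2f x %.4f %.4f zmax %.4f'%(y,*np.percentile(q[:,0],[1,99]),np.percentile(q[:,2],98)))
E
```

```text
w1 5300 0.012130877919109051
  y-0.17 x 0.4731..0.6381 mid 0.5556;  y-0.14 x 0.4683..0.6306 mid 0.5494;  y-0.11 x 0.4632..0.6402 mid 0.5517;  y-0.08 x 0.5385..0.6333 mid 0.5859;  y-0.05 x 0.5335..0.6282 mid 0.5809;  y-0.02 x 0.5277..0.6247 mid 0.5762;  y0.01 x 0.5230..0.5728 mid 0.5479;  y0.04 x 0.5377..0.6132 mid 0.5755;
  y range [-0.19048567  0.04809018]
w2 378 0.012052749277810804
  y-0.14 x 0.4702..0.4794 mid 0.4748;  y0.07 x 0.5151..0.6101 mid 0.5626;  y0.10 x 0.5100..0.6052 mid 0.5576;
  y range [-0.18600089  0.14189046]
s 23 0.011238644112613327
t 856 0.011304603245139155
  y-0.17 x 0.4793..0.6134 mid 0.5463;  y-0.14 x 0.5237..0.6391 mid 0.5814;  y-0.11 x 0.5105..0.6380 mid 0.5742;  y0.04 x 0.5515..0.6098 mid 0.5807;  y0.10 x 0.5299..0.5928 mid 0.5613;
  y range [-0.18724415  0.12538105]
tube 12795 [0.55563    0.01486824 0.2759037 ] [0.58779362 0.14273086 0.42598052]
0.03 x 0.5601 0.5830 zmax 0.3035
0.04 x 0.5599 0.5833 zmax 0.3035
0.05 x 0.5593 0.5842 zmax 0.3208
0.06 x 0.5589 0.5844 zmax 0.3260
0.07 x 0.5565 0.5869 zmax 0.3212
0.08 x 0.5599 0.5831 zmax 0.3034
0.09 x 0.5602 0.5828 zmax 0.3033
0.10 x 0.5600 0.5828 zmax 0.3035
0.11 x 0.5580 0.5847 zmax 0.3053
```

```bash
cat >> h.py <<'E'
PSI=np.arctan(.157); ex=np.array([np.cos(PSI),np.sin(PSI)]); ey=np.array([-np.sin(PSI),np.cos(PSI)])
P0=np.array([.5859-.157*(.08),0.])  # point on press mid line at world y=0
def loc(P): # press-aligned coords relative to P0 (u,v,z)
    q=P[...,:2]-P0; return np.stack([q@ex,q@ey,P[...,2]],-1)
E
python3 - <<'E'
from h import *
for n in('w2','scene0','top0','w1'):
    v=V(n); L=loc(v.cloud()); 
    m=(abs(L[...,0])<.05)&(L[...,1]>-.03)&(L[...,1]<.17)&(L[...,2]>.02)&(L[...,2]<.09)
    P=L[m]; print(n,len(P))
    if len(P)<20: continue
    for v0 in np.arange(-.03,.17,.004):
        q=P[(P[:,1]>=v0)&(P[:,1]<v0+.004)]
        if len(q)>5: print('  v%.3f n%d u %.3f..%.3f zmax %.3f'%(v0,len(q),q[:,0].min(),q[:,0].max(),q[:,2].max()))
for n,p in(('w1',(515,172)),('w1',(425,82)),('w1',(521,93)),('w1',(443,103))): print(p,loc(V(n).pts([p])).round(4))
v=V('w2');L=loc(v.cloud());m=(abs(L[...,0])<.045)&(L[...,1]>.05)&(abs(L[...,2]-.012)<.003);print('bed end v',np.percentile(L[m][:,1],[1,99]))
C=v.cloud();m=(C[...,2]>.27)&(C[...,2]<.31)&(abs(C[...,0]-.5715)<.014);print('foot end y',np.percentile(C[m][:,1],[.5,90,99,99.8]))
E
```

```text
w2 1128
  v0.050 n21 u 0.012..0.025 zmax 0.030
  v0.094 n45 u -0.027..0.024 zmax 0.038
  v0.098 n144 u -0.026..0.025 zmax 0.040
  v0.102 n160 u -0.027..0.025 zmax 0.039
  v0.106 n11 u -0.018..0.017 zmax 0.021
  v0.118 n26 u -0.005..0.003 zmax 0.036
  v0.122 n86 u -0.025..0.022 zmax 0.062
  v0.126 n203 u -0.027..0.024 zmax 0.063
  v0.130 n204 u -0.027..0.025 zmax 0.064
  v0.134 n202 u -0.027..0.024 zmax 0.063
  v0.138 n21 u -0.017..0.022 zmax 0.059
scene0 1073
  v-0.030 n82 u -0.027..0.031 zmax 0.062
  v-0.026 n54 u -0.027..0.025 zmax 0.062
  v-0.022 n59 u -0.027..0.024 zmax 0.062
  v-0.018 n59 u -0.028..0.024 zmax 0.063
  v-0.014 n28 u -0.024..0.022 zmax 0.061
  v0.042 n16 u -0.022..0.020 zmax 0.033
  v0.046 n103 u -0.025..0.027 zmax 0.041
  v0.050 n42 u -0.025..0.026 zmax 0.040
  v0.054 n10 u -0.007..0.023 zmax 0.041
  v0.094 n53 u -0.027..0.024 zmax 0.038
  v0.098 n67 u -0.027..0.025 zmax 0.039
  v0.102 n33 u -0.027..0.023 zmax 0.039
  v0.118 n27 u -0.005..0.004 zmax 0.039
  v0.122 n210 u -0.041..0.023 zmax 0.064
  v0.126 n144 u -0.028..0.035 zmax 0.065
  v0.130 n43 u -0.028..0.023
[... 748 characters left out ...]
0.130 n42 u -0.027..0.025 zmax 0.065
  v0.134 n20 u -0.025..0.021 zmax 0.063
w1 1833
  v-0.030 n357 u -0.024..0.023 zmax 0.059
  v-0.026 n350 u -0.024..0.024 zmax 0.060
  v-0.022 n353 u -0.024..0.024 zmax 0.059
  v-0.018 n315 u -0.024..0.024 zmax 0.059
  v-0.014 n85 u -0.023..0.024 zmax 0.057
  v-0.006 n29 u -0.006..0.007 zmax 0.046
  v0.042 n224 u -0.026..0.017 zmax 0.035
  v0.046 n84 u -0.020..0.011 zmax 0.032
  v0.050 n33 u -0.014..0.006 zmax 0.029
(515, 172) [[-0.0023 -0.1288  0.0663]]
(425, 82) [[-0.1171 -0.1284  0.0711]]
(521, 93) [[-0.0465 -0.08    0.0616]]
(443, 103) [[-0.0914 -0.1271  0.0584]]
bed end v [0.05235157 0.13618937]
foot end y [0.01547553 0.10826405 0.1102992  0.11044207]
```

Request:
servo_tool(
  rows=[
    [[0, 0, 4.5, -5, 3, -38, 0.1], [0, 0, 4.42, -4, 2, -38, 0.1], [0, 0, 0, 0, 0, -38, 0.1], [0, 0, 0, 0, 0, -38, 0.1], [0, 0, 0, 0, 0, -38, 0.1]],
  ],
)

```text
time: 5.03
tcp_pos: [0.5615, 0.0607, 0.0896]
tool_rot: [0.997, 0.077, 0.0, 0.0]
force: [1.6, 0.1, -0.4]
width: 0.26
```

Request:
servo_tool(
  rows=[
    [[0, 0, 0, 0, 0, -25, 0.1], [0, 0, 0, 0, 0, -13, 0.1], [0, 0, 0, 0, 0, 0, 0.1], [0, 0, 0, 0, 0, 0, 0.1]],
  ],
)

```text
time: 5.37
tcp_pos: [0.5625, 0.0611, 0.0538]
tool_rot: [0.997, 0.077, 0.0, 0.0]
force: [0.5, -0.3, -0.4]
width: 0.261
```

```bash
python3 - <<'E'
from h import *
st=arm.get_state(); im,d=grab('scene','s3'); print(st['tcp_pos'],2*np.degrees(np.arctan2(st['tool_rot'][1],st['tool_rot'][0])))
cv2.imwrite('pics/s3c.png',cv2.resize(im[150:300,200:400,::-1],None,fx=4,fy=4))
L=loc(V('s3').cloud())
E
```

```text
[0.56252849 0.06114496 0.053849  ] 8.840912291584806
```

View pics/s3c.png

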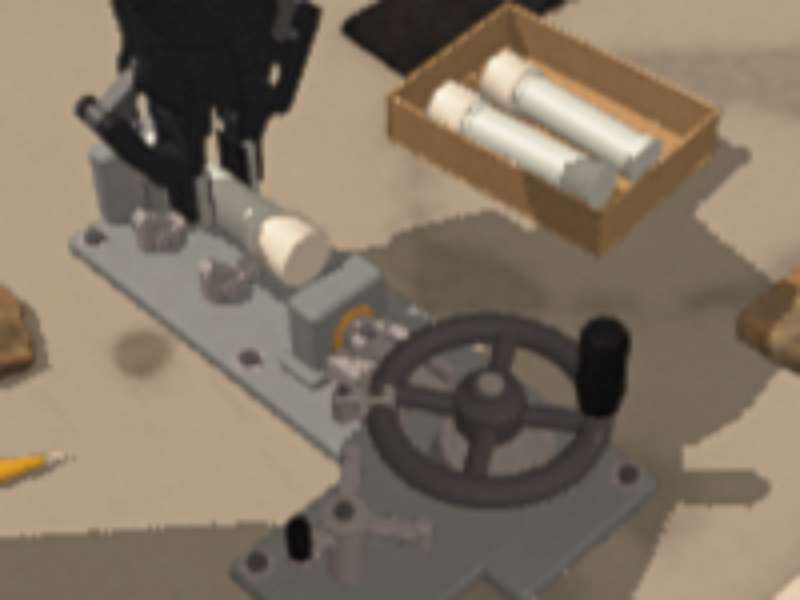

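The crop shows the tube held over the vees, cap towards the ram guide and aligned with the press. TCP y is about 5 mm short, so I check the cap face in depth.

```bash
python3 - <<'E'
from h import *
v=V('s3'); L=loc(v.cloud()); im=v.im.astype(int)
m=np.zeros(L.shape[:2],bool); m[200:225,262:285]=1
m&=(L[...,2]>.045)&(abs(L[...,0])<.03)&(im.min(-1)>110)
P=L[m]; print(len(P),np.percentile(P,[1,50,99],axis=0).round(4)); 
lo=P[P[:,1]<P[:,1].min()+.004]; print('face',lo.mean(0),lo[:,0].min(),lo[:,0].max(),lo[:,2].min(),lo[:,2].max())
for v0 in np.arange(-.02,.05,.003):
    q=P[(P[:,1]>=v0)&(P[:,1]<v0+.003)]
    if len(q)>3: print('%.3f n%d u %.4f..%.4f z %.4f..%.4f'%(v0,len(q),q[:,0].min(),q[:,0].max(),q[:,2].min(),q[:,2].max()))
st=arm.get_state();print(loc(st['tcp_pos']),st['tcp_pos'])
E
```

```text
354 [[-0.0167 -0.0265  0.0537]
 [-0.0049 -0.0015  0.0736]
 [ 0.0128  0.0328  0.0828]]
face [-0.00513716 -0.02579657  0.06027269] -0.011393805136711753 0.00043365907802643566 0.057732400175755316 0.06240294856634432
-0.020 n15 u -0.0144..0.0053 z 0.0570..0.0618
-0.017 n12 u -0.0192..0.0075 z 0.0582..0.0613
-0.014 n6 u -0.0157..-0.0053 z 0.0568..0.0591
-0.008 n10 u -0.0175..0.0043 z 0.0567..0.0685
-0.005 n109 u -0.0168..0.0142 z 0.0521..0.0822
-0.002 n19 u -0.0160..0.0042 z 0.0507..0.0828
0.001 n20 u -0.0147..0.0130 z 0.0596..0.0824
0.004 n24 u -0.0161..0.0103 z 0.0625..0.0828
0.007 n16 u -0.0156..0.0081 z 0.0638..0.0820
0.010 n17 u -0.0154..0.0128 z 0.0669..0.0823
0.013 n20 u -0.0134..0.0128 z 0.0733..0.0838
0.016 n14 u -0.0156..0.0068 z 0.0692..0.0819
0.022 n20 u -0.0142..0.0053 z 0.0651..0.0805
0.025 n16 u -0.0124..0.0089 z 0.0681..0.0807
0.028 n4 u -0.0074..-0.0003 z 0.0746..0.0787
0.031 n9 u -0.0064..0.0069 z 0.0749..0.0797
[-0.00012413  0.06210132  0.05516717] [0.56358545 0.06133056 0.05516717]
```

Request:
servo_tool(
  rows=[
    [[0, 0, 0, -0.6, 4, 0, 0.1], [0, 0, 0, 0, 0, -8, 0.1], [0, 0, 0, 0, 0, -8, 0.1], [0, 0, 0, 0, 0, -6, 0.1], [0, 0, 0, 0, 0, 0, 0.1]],
  ],
)

```text
time: 5.83
tcp_pos: [0.5601, 0.0659, 0.0294]
tool_rot: [0.997, 0.077, -0.002, -0.0]
force: [-1.0, 0.1, -1.3]
width: 0.259
```

Request:
servo_tool(
  rows=[
    [[0, 0, 0, 0, 0, -3, 0.1], [0, 0, 0, 0, 0, -2, 0.1], [0, 0, 0, 0, 0, 0, 0.1], [0, 0, 0, 0, 0, 0, 0.1]],
  ],
)

```text
time: 6.17
tcp_pos: [0.5622, 0.066, 0.0268]
tool_rot: [0.997, 0.077, 0.001, -0.0]
force: [1.6, -0.1, 0.3]
width: 0.265
```

Request:
servo_tool(
  rows=[
    [[0, 0, 0, 0, 0, -2, 0.1], [0, 0, 0, 0, 0, 0, 0.1], [0, 0, 0, 0, 0, 0, 0.1]],
  ],
)

```text
time: 6.42
tcp_pos: [0.5629, 0.0659, 0.0257]
tool_rot: [0.997, 0.077, 0.001, 0.0]
force: [0.5, 0.2, 5.5]
width: 0.267
```

Request:
servo_tool(
  rows=[
    [[0, 0, 0, 0, 0, -1, 0.1], [0, 0, 0, 0, 0, 0, 0.1], [0, 0, 0, 0, 0, 0, 0.1]],
  ],
)

```text
time: 6.67
tcp_pos: [0.5629, 0.0659, 0.0255]
tool_rot: [0.997, 0.077, 0.001, 0.0]
force: [-2.8, -0.5, 10.8]
width: 0.258
```

Request:
servo_tool(
  rows=[
    [[0, 0, 0, 0, 0, 1.5, 0.1], [0, 0, 0, 0, 0, 0, 0.4], [0, 0, 0, 0, 0, 0, 0.55], [0, 0, 0, 0, 0, 0, 0.55], [0, 0, 0, 0, 0, 0, 0.55]],
  ],
)

```text
time: 7.08
tcp_pos: [0.5608, 0.0658, 0.024]
tool_rot: [0.997, 0.077, -0.001, 0.0]
force: [-0.9, 0.3, -0.1]
width: 0.547
```

Request:
servo_tool(
  rows=[
    [[0, 0, 0, 0, 0, 20, 0.55], [0, 0, 0, 0, 0, 40, 0.55], [0, 0, 0, 0, 0, 40, 0.55], [0, 0, 0, 0, 20, 40, 0.55], [0, 0, 0, 0, 0, 0, 0.55]],
  ],
)

```text
time: 7.5
tcp_pos: [0.5664, 0.0863, 0.1716]
tool_rot: [0.997, 0.078, 0.008, -0.0]
force: [1.1, 0.0, 2.0]
width: 0.549
```

```bash
python3 - <<'E'
from h import *
arm_s=arm.get_state(); im,d=grab('wrist','w4'); print(arm_s['time'],arm_s['tcp_pos'])
C=V('w4').cloud(); L=loc(C)
m=(abs(L[...,0])<.03)&(L[...,1]>-.01)&(L[...,1]<.125)&(L[...,2]>.02)&(L[...,2]<.056)
P=L[m]
for v0 in np.arange(-.01,.126,.005):
    q=P[(P[:,1]>=v0)&(P[:,1]<v0+.005)&(abs(P[:,0])<.017)]
    if len(q)>5: a=np.percentile(q,[2,98],axis=0); print('%.3f n%d u %.4f..%.4f mid %.4f zmax %.4f'%(v0,len(q),a[0,0],a[1,0],a[:,0].mean(),a[1,2]))
E
```

```text
7.5 [0.56643555 0.08627846 0.17162058]
-0.010 n149 u -0.0121..0.0132 mid 0.0006 zmax 0.0465
-0.005 n78 u -0.0113..0.0120 mid 0.0003 zmax 0.0476
0.000 n158 u -0.0134..0.0157 mid 0.0011 zmax 0.0490
0.005 n164 u -0.0133..0.0156 mid 0.0012 zmax 0.0488
0.010 n164 u -0.0132..0.0156 mid 0.0012 zmax 0.0492
0.015 n175 u -0.0138..0.0155 mid 0.0009 zmax 0.0491
0.020 n250 u -0.0135..0.0140 mid 0.0002 zmax 0.0483
0.025 n106 u -0.0130..0.0128 mid -0.0001 zmax 0.0473
0.030 n177 u -0.0122..0.0124 mid 0.0001 zmax 0.0470
0.035 n133 u -0.0109..0.0110 mid 0.0000 zmax 0.0459
0.040 n143 u -0.0118..0.0110 mid -0.0004 zmax 0.0460
0.045 n196 u -0.0163..0.0157 mid -0.0003 zmax 0.0458
0.050 n234 u -0.0164..0.0164 mid -0.0000 zmax 0.0459
0.055 n145 u -0.0114..0.0110 mid -0.0002 zmax 0.0462
0.060 n147 u -0.0113..0.0109 mid -0.0002 zmax 0.0459
0.065 n160 u -0.0120..0.0109 mid -0.0005 zmax 0.0460
0.070 n158 u -0.0120..0.0109 mid -0.0006 zmax 0.0463
0.075 n158 u -0.0119..0.0108 mid -0.0005 zmax 0.0462
0.080 n158 u -0.0117..0.0109 mid -0.0004 zmax 0.0461
0.085 n164 u -0.0116..0.0109 mid -0.0004 zmax 0.0459
0.090 n170 u -0.0125..0.0109 mid -0.0008 zmax 0.0461
0.095 n210 u -0.0159..0.0158 mid -0.0001 zmax 0.0461
0.100 n257 u -0.0166..0.0167 mid 0.0001 zmax 0.0460
0.105 n182 u -0.0134..0.0161 mid 0.0013 zmax 0.0476
0.110 n375 u -0.0141..0.0124 mid -0.0008 zmax 0.0482
0.115 n32 u -0.0046..0.0059 mid 0.0007 zmax 0.0384
```

View pics/w4.png

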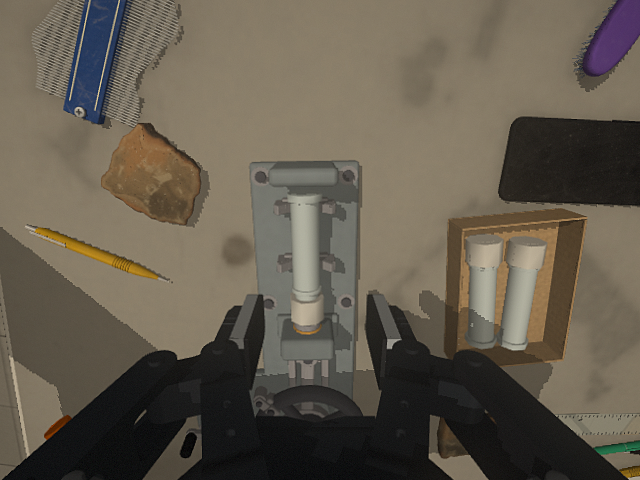

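The tube is seated: top at 46 mm and level, centred within 1 mm, cap 0 to 22 mm and foot at 114 mm in my press-line coordinate, well between ram and anvil. In the picture it lies from (305,200) to (307,330). Now the lever.

Request:
servo_tool(
  rows=[
    [[0, 0, 0, -16, -34, 0, 0.3], [0, 0, 0, -16, -34, 0, 0], [0, 0, 0, -16, -34, 0, 0], [0, 0, 0, -16, -34, 0, 0], [0, 0, 0, -17, -34, 0, 0]],
  ],
)

```text
time: 7.97
tcp_pos: [0.4787, -0.0866, 0.1602]
tool_rot: [0.997, 0.078, -0.001, -0.0]
force: [1.2, -0.8, -0.2]
width: -0.001
```

Request:
servo_tool(
  rows=[
    [[0, 0, 0, -17, -34, 0, 0], [0, 0, 0, 0, 0, -30, 0], [0, 0, 0, 0, 0, -30, 0], [0, 0, 0, 0, 0, -30, 0], [0, 0, 0, 0, 0, 0, 0]],
  ],
)

```text
time: 8.38
tcp_pos: [0.4575, -0.1179, 0.0643]
tool_rot: [0.997, 0.077, -0.007, -0.003]
force: [-0.9, -0.3, -0.6]
width: -0.0
```

```bash
python3 - <<'E'
from h import *
s=arm.get_state(); print(s['time'],s['tcp_pos'],loc(s['tcp_pos']),s['width'],s['force'])
im,d=grab('scene','s5'); cv2.imwrite('pics/s5c.png',cv2.resize(im[190:340,220:420,::-1],None,fx=4,fy=4,interpolation=cv2.INTER_CUBIC))
E
```

```text
8.3833 [ 0.45746261 -0.11789724  0.06434818] [-0.13276101 -0.09849794  0.06434818] -0.00020319740734571015 [-0.85388096 -0.26143535 -0.59988749]
```

View pics/s5c.png

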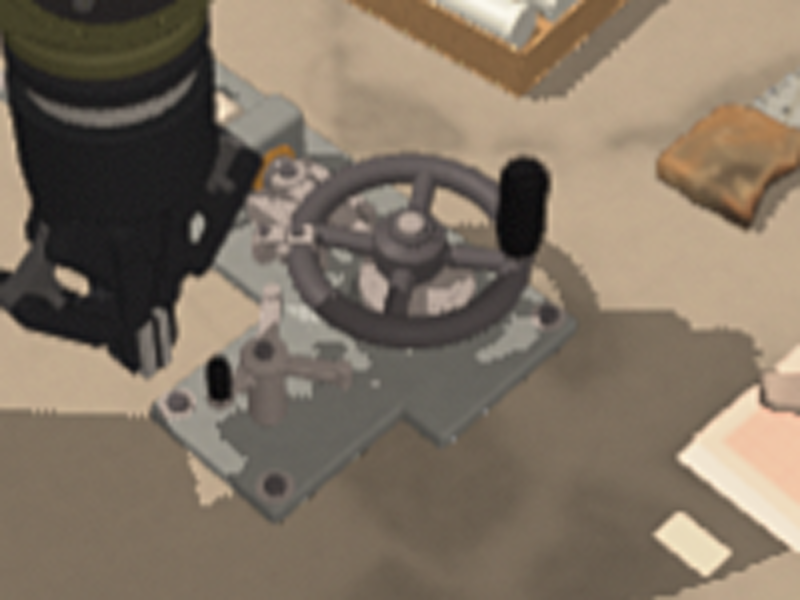

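The crop shows the shut fingertips at (150,370), left of and level with the pin at (218,375). The +y side of the pin is free.

Request:
servo_tool(
  rows=[
    [[0, 0, 0, 12, 2, 0, 0], [0, 0, 0, 0, 0, -9, 0], [0, 0, 0, 0, 0, 0, 0], [0, 0, 0, 0.6, -4, 0, 0], [0, 0, 0, 0.6, -4, 0, 0]],
  ],
)

```text
time: 8.85
tcp_pos: [0.4768, -0.1257, 0.0636]
tool_rot: [0.997, 0.078, 0.0, 0.0]
force: [0.5, -0.7, -0.4]
width: 0.003
```

Request:
servo_tool(
  rows=[
    [[0, 0, 0, 0.3, -2, 0, 0], [0, 0, 0, 0.3, -2, 0, 0], [0, 0, 0, 0, 0, 0, 0], [0, 0, 0, 0, 0, 0, 0]],
  ],
)

```text
time: 9.18
tcp_pos: [0.4774, -0.1298, 0.0633]
tool_rot: [0.997, 0.077, 0.0, 0.0]
force: [-0.0, 1.4, 0.4]
width: 0.001
```

Request:
servo_tool(
  rows=[
    [[0, 0, 0, 0.3, -2, 0, 0], [0, 0, 0, 0.3, -2, 0, 0], [0, 0, 0, 0, 0, 0, 0]],
  ],
)

```text
time: 9.43
tcp_pos: [0.4781, -0.1338, 0.0632]
tool_rot: [0.997, 0.077, 0.0, 0.0]
force: [-1.2, 2.0, 1.9]
width: -0.002
```

Request:
servo_tool(
  rows=[
    [[0, 0, 0, 0.3, -2, 0, 0], [0, 0, 0, 0.3, -2, 0, 0], [0, 0, 0, 0, 0, 0, 0]],
  ],
)

```text
time: 9.68
tcp_pos: [0.4785, -0.136, 0.063]
tool_rot: [0.997, 0.077, -0.0, -0.002]
force: [-1.4, 8.5, 3.5]
width: 0.003
```

Request:
servo_tool(
  rows=[
    [[0, 0, 0, 0.2, -1.5, 0, 0], [0, 0, 0, 0, 0, 0, 0], [0, 0, 0, 0, 0, 0, 0]],
  ],
)

```text
time: 9.93
tcp_pos: [0.4785, -0.1363, 0.063]
tool_rot: [0.997, 0.077, -0.0, -0.003]
force: [-1.4, 13.0, 5.5]
width: -0.002
```

Request:
servo_tool(
  rows=[
    [[0, 0, 0, 0.2, -1.5, 0, 0], [0, 0, 0, 0, 0, 0, 0], [0, 0, 0, 0, 0, 0, 0]],
  ],
)

```text
time: 10.18
tcp_pos: [0.4785, -0.1368, 0.0629]
tool_rot: [0.997, 0.077, -0.001, -0.004]
force: [-1.9, 16.6, 7.3]
width: -0.001
```

Request:
servo_tool(
  rows=[
    [[0, 0, 0, -1, 10, 0, 0], [0, 0, 0, -2, 12, 20, 0], [0, 0, 0, 0, 0, 41, 0], [0, 0, 0, 0, 0, 41, 0], [0, 0, 0, 0, 0, 10, 0]],
  ],
)

```text
time: 10.6
tcp_pos: [0.4795, -0.12, 0.1825]
tool_rot: [0.997, 0.078, 0.005, 0.003]
force: [1.8, -0.4, 1.2]
width: -0.003
```

```bash
python3 - <<'E'
from h import *
s=arm.get_state(); print(s['time'],s['tcp_pos'],s['force'],s['joint_positions'].round(2))
im,d=grab('scene','s6'); cv2.imwrite('pics/s6c.png',cv2.resize(im[190:340,220:420,::-1],None,fx=4,fy=4,interpolation=cv2.INTER_CUBIC))
L=loc(V('s6').cloud()); v6=V('s6')
def blob(n,box):
    v=V(n);x0,y0,x1,y1=box; g=v.im[y0:y1,x0:x1].max(-1)<40
    g=g.astype(np.uint8);k,l,st,c=cv2.connectedComponentsWithStats(g)
    return [(st[i].tolist(),(c[i]+[x0,y0]).round(1).tolist()) for i in range(1,k) if st[i,4]>15]
for n in('scene0','s6'): print(n,blob(n,(262,270,292,300)),blob(n,(335,220,365,265)))
E
```

```text
10.6 [ 0.47953257 -0.11999361  0.18250598] [ 1.76615646 -0.39462866  1.17786272] [-0.35 -0.2   2.05 -0.    1.28 -0.51]
scene0 [([10, 10, 6, 10, 47], [274.2, 284.5])] [([9, 10, 13, 25, 252], [349.9, 241.6])]
s6 [([14, 12, 6, 10, 48], [278.3, 286.6])] [([9, 10, 13, 25, 249], [349.9, 241.5])]
```

View pics/s6c.png

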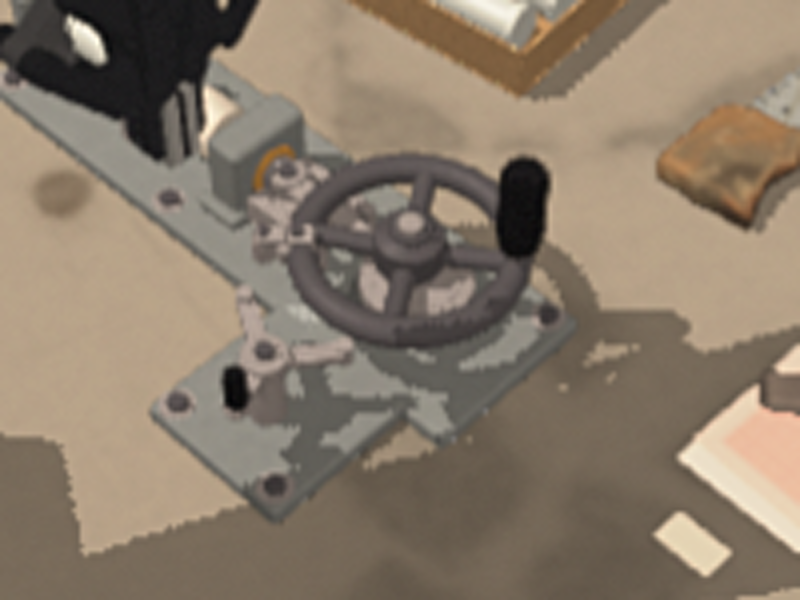

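The crop shows the lever swung: pin now at (236,388) and nose moved to (246,300), clear of the rim. The wheel hub is at (410,222) and the knob at (523,205).

```bash
python3 - <<'E'
from h import *
from scipy.optimize import least_squares
v=V('s6'); s0=V('scene0')
a=s0.plane([(274.2,284.5)],.061);b=v.plane([(278.3,286.6)],.061); print('pin disp',(b-a)*1e3, loc(a),loc(b))
print('knob mid scene',v.plane([(349.9,241.5)],.087))
t=V('top0'); 
def dark(n,box,th=40):
    v=V(n);x0,y0,x1,y1=box;g=(v.im[y0:y1,x0:x1].max(-1)<th).astype(np.uint8);k,l,st,c=cv2.connectedComponentsWithStats(g);i=1+np.argmax(st[1:,4]);return st[i],c[i]+[x0,y0]
print('top',dark('top0',(340,195,365,220)))
print(t.plane([dark('top0',(340,195,365,220))[1]],.1))
for n in('w1','s6'):
    V1=V(n);C=V1.cloud();L=loc(C);m=(np.hypot(L[...,0],L[...,1]+.1288)<.075)&(L[...,2]>.05)&(L[...,2]<.0585)&(V1.im.max(-1)<110)
    P=C[m][:,:2];c0=P0-.1288*ey
    r=np.hypot(*(P-c0).T);P=P[(r>.045)]
    f=least_squares(lambda p:np.hypot(P[:,0]-p[0],P[:,1]-p[1])-p[2],[*c0,.052],loss='soft_l1',f_scale=.002)
    print(n,len(P),f.x,'loc',loc(np.r_[f.x[:2],0]))
m=(C[...,2]>.1)&(C[...,2]<.114)&(np.hypot(C[...,0]-.627,C[...,1]+.16)<.025);print('knob top s6',m.sum(),C[m].mean(0))
C=V('w1').cloud();m=(C[...,2]>.104)&(C[...,2]<.116)&(np.hypot(C[...,0]-.627,C[...,1]+.16)<.025);print('w1',m.sum(),C[m].mean(0),cv2.minEnclosingCircle(C[m][:,:2].astype(np.float32)))
E
```

```text
pin disp [[ 3.23174409 -7.82495821  0.        ]] [[-0.11426707 -0.12407416  0.061     ]] [[-0.11228809 -0.13230567  0.061     ]]
knob mid scene [[ 0.63088314 -0.15652922  0.087     ]]
top (array([ 8,  9,  9, 10, 68], dtype=int32), array([351.76470588, 208.48529412]))
[[ 0.62742469 -0.15976878  0.1       ]]
w1 4347 [ 0.59229362 -0.12587691  0.05071351] loc [-0.00079926 -0.12729335  0.        ]
s6 590 [ 0.59173975 -0.12678946  0.05042376] loc [-0.00148797 -0.12810895  0.        ]
knob top s6 94 [ 0.62569704 -0.16325927  0.10851547]
w1 612 [ 0.62569635 -0.16131673  0.11059886] ((0.628003716468811, -0.16064785420894623), 0.011542662046849728)
```

Request:
servo_tool(
  rows=[
    [[0, 0, 0, 37, -10, 0, 0.5], [0, 0, 0, 37, -10, 0, 0.6], [0, 0, 0, 37, -10, 0, 0.6], [0, 0, 0, 37, -10, 0, 0.6], [0, 0, 0, 0, 0, 0, 0.6]],
  ],
  newtons=30,
)

```text
time: 11.07
tcp_pos: [0.6282, -0.1604, 0.1716]
tool_rot: [0.997, 0.077, -0.0, 0.0]
force: [-1.3, 0.3, -0.5]
width: 0.596
```

Request:
servo_tool(
  rows=[
    [[0, 0, 0, 0, 0, 0, 0.6], [0, 0, 0, 0, 0, 0, 0.6], [0, 0, 0, 0, 0, 0, 0.6], [0, 0, 0, 0, 0, 0, 0.6]],
  ],
)

```text
time: 11.4
tcp_pos: [0.6231, -0.1584, 0.1754]
tool_rot: [0.997, 0.077, 0.0, 0.0]
force: [-0.9, -0.6, 0.5]
width: 0.599
```

Request:
servo_tool(
  rows=[
    [[0, 0, 0, 5, -2, -30, 0.6], [0, 0, 0, 0, 0, -35, 0.6], [0, 0, 0, 0, 0, -30, 0.6], [0, 0, 0, 0, 0, 0, 0.6], [0, 0, 0, 0, 0, 0, 0.6]],
  ],
)

```text
time: 11.82
tcp_pos: [0.627, -0.1599, 0.0788]
tool_rot: [0.997, 0.077, -0.002, -0.001]
force: [0.6, -0.6, 0.6]
width: 0.601
```

Request:
servo_tool(
  rows=[
    [[0, 0, 0, 0, 0, 0, 0.6], [0, 0, 0, 0, 0, 0, 0.6]],
  ],
)

```text
time: 11.98
tcp_pos: [0.6308, -0.1611, 0.0837]
tool_rot: [0.997, 0.077, 0.003, 0.001]
force: [-0.5, 0.9, 0.8]
width: 0.6
```

Request:
servo_tool(
  rows=[
    [[0, 0, 0, 0, 0, 0, 0.4], [0, 0, 0, 0, 0, 0, 0.3], [0, 0, 0, 0, 0, 0, 0.2], [0, 0, 0, 0, 0, 0, 0.1], [0, 0, 0, 0, 0, 0, 0.1]],
  ],
)

```text
time: 12.4
tcp_pos: [0.6299, -0.1609, 0.0822]
tool_rot: [0.997, 0.077, 0.001, 0.0]
force: [-0.7, 0.3, 6.2]
width: 0.251
```

Request:
servo_tool(
  rows=[
    [[0, 0, 0, 0, 0, 0, 0.1], [0, 0, 0, 0, 0, 0, 0.1], [0, 0, 0, 0, 0, 0, 0.1]],
  ],
)

```text
time: 12.65
tcp_pos: [0.6298, -0.1608, 0.0822]
tool_rot: [0.997, 0.077, 0.001, 0.0]
force: [-1.2, 0.9, 6.9]
width: 0.245
```

```bash
python3 - <<'E'
import numpy as np
a=np.radians(-42.5+6*np.arange(0,66)); P=np.round(50*np.c_[np.cos(a),np.sin(a)],1); D=np.diff(P,axis=0).round(1)
for i in range(0,65,5): print(i*6,P[i].tolist(),','.join('[0,0,0,%g,%g,0,0.1]'%tuple(d) for d in D[i:i+5]))
E
```

```text
0 [36.9, -33.8] [0,0,0,3.3,4.1,0,0.1],[0,0,0,2.9,4.3,0,0.1],[0,0,0,2.4,4.7,0,0.1],[0,0,0,1.9,4.8,0,0.1],[0,0,0,1.4,5.1,0,0.1]
30 [48.8, -10.8] [0,0,0,0.9,5.1,0,0.1],[0,0,0,0.3,5.3,0,0.1],[0,0,0,-0.2,5.2,0,0.1],[0,0,0,-0.8,5.2,0,0.1],[0,0,0,-1.3,5,0,0.1]
60 [47.7, 15.0] [0,0,0,-1.8,4.9,0,0.1],[0,0,0,-2.4,4.7,0,0.1],[0,0,0,-2.8,4.4,0,0.1],[0,0,0,-3.3,4.1,0,0.1],[0,0,0,-3.6,3.8,0,0.1]
90 [33.8, 36.9] [0,0,0,-4.1,3.3,0,0.1],[0,0,0,-4.3,2.9,0,0.1],[0,0,0,-4.7,2.4,0,0.1],[0,0,0,-4.8,1.9,0,0.1],[0,0,0,-5.1,1.4,0,0.1]
120 [10.8, 48.8] [0,0,0,-5.1,0.9,0,0.1],[0,0,0,-5.3,0.3,0,0.1],[0,0,0,-5.2,-0.2,0,0.1],[0,0,0,-5.2,-0.8,0,0.1],[0,0,0,-5,-1.3,0,0.1]
150 [-15.0, 47.7] [0,0,0,-4.9,-1.8,0,0.1],[0,0,0,-4.7,-2.4,0,0.1],[0,0,0,-4.4,-2.8,0,0.1],[0,0,0,-4.1,-3.3,0,0.1],[0,0,0,-3.8,-3.6,0,0.1]
180 [-36.9, 33.8] [0,0,0,-3.3,-4.1,0,0.1],[0,0,0,-2.9,-4.3,0,0.1],[0,0,0,-2.4,-4.7,0,0.1],[0,0,0,-1.9,-4.8,0,0.1],[0,0,0,-1.4,-5.1,0,0.1]
210 [-48.8, 10.8] [0,0,0,-0.9,-5.1,0,0.1],[0,0,0,-0.3,-5.3,0,0.1],[0,0,0,0.2,-5.2,0,0.1],[0,0,0,0.8,-5.2,0,0.1],[0,0,0,1.3,-5,0,0.1]
240 [-47.7, -15.0] [0,0,0,1.8,-4.9,0,0.1],[0,0,0,2.4,-4.7,0,0.1],[0,0,0,2.8,-4.4,0,0.1],[0,0,0,3.3,-4.1,0,0.1],[0,0,0,3.6,-3.8,0,0.1]
270 [-33.8, -36.9] [0,0,0,4.1,-3.3,0,0.1],[0,0,0,4.3,-2.9,0,0.1],[0,0,0,4.7,-2.4,0,0.1],[0,0,0,4.8,-1.9,0,0.1],[0,0,0,5.1,-1.4,0,0.1]
300 [-10.8, -48.8] [0,0,0,5.1,-0.9,0,0.1],[0,0,0,5.3,-0.3,0,0.1],[0,0,0,5.2,0.2,0,0.1],[0,0,0,5.2,0.8,0,0.1],[0,0,0,5,1.3,0,0.1]
330 [15.0, -47.7] [0,0,0,4.9,1.8,0,0.1],[0,0,0,4.7,2.4,0,0.1],[0,0,0,4.4,2.8,0,0.1],[0,0,0,4.1,3.3,0,0.1],[0,0,0,3.8,3.6,0,0.1]
360 [36.9, -33.8] [0,0,0,3.3,4.1,0,0.1],[0,0,0,2.9,4.3,0,0.1],[0,0,0,2.4,4.7,0,0.1],[0,0,0,1.9,4.8,0,0.1],[0,0,0,1.4,5.1,0,0.1]
```

Request:
servo_tool(
  rows=[
    [[0, 0, 0, 0, 0, 1, 0.1], [0, 0, 0, 1.7, 2, 0, 0.1], [0, 0, 0, 1.6, 2.1, 0, 0.1], [0, 0, 0, 0, 0, 0, 0.1]],
  ],
)

```text
time: 12.98
tcp_pos: [0.6335, -0.1569, 0.0822]
tool_rot: [0.997, 0.077, 0.001, 0.001]
force: [0.8, -2.1, 4.9]
width: 0.246
```

Request:
servo_tool(
  rows=[
    [[0, 0, 0, 1.5, 2.1, 0, 0.1], [0, 0, 0, 1.4, 2.2, 0, 0.1], [0, 0, 0, 0, 0, 0, 0.1]],
  ],
)

```text
time: 13.23
tcp_pos: [0.6367, -0.1525, 0.0822]
tool_rot: [0.997, 0.077, 0.002, 0.001]
force: [3.5, -4.7, 4.8]
width: 0.252
```

Request:
servo_tool(
  rows=[
    [[0, 0, 0, 2.4, 4.7, 0, 0.1], [0, 0, 0, 1.9, 4.8, 0, 0.1], [0, 0, 0, 1.4, 5.1, 0, 0.1]],
  ],
)

```text
time: 13.48
tcp_pos: [0.6433, -0.1385, 0.0822]
tool_rot: [0.997, 0.077, 0.003, 0.001]
force: [7.1, -6.0, 1.7]
width: 0.251
```

Request:
servo_tool(
  rows=[
    [[0, 0, 0, 0.9, 5.1, 0, 0.1], [0, 0, 0, 0.3, 5.3, 0, 0.1], [0, 0, 0, -0.2, 5.2, 0, 0.1], [0, 0, 0, -0.8, 5.2, 0, 0.1], [0, 0, 0, -1.3, 5, 0, 0.1]],
  ],
)

```text
time: 13.9
tcp_pos: [0.6438, -0.1124, 0.0823]
tool_rot: [0.997, 0.077, 0.005, 0.002]
force: [13.4, -5.1, -1.8]
width: 0.25
```

Request:
servo_tool(
  rows=[
    [[0, 0, 0, -1.8, 4.9, 0, 0.1], [0, 0, 0, -2.4, 4.7, 0, 0.1], [0, 0, 0, -2.8, 4.4, 0, 0.1], [0, 0, 0, -3.3, 4.1, 0, 0.1], [0, 0, 0, -3.6, 3.8, 0, 0.1]],
  ],
)

```text
time: 14.32
tcp_pos: [0.6288, -0.0873, 0.0822]
tool_rot: [0.997, 0.077, 0.004, -0.002]
force: [7.8, 4.9, 2.9]
width: 0.248
```

Request:
servo_tool(
  rows=[
    [[0, 0, 0, 0, 0, 0, 0.1]],
  ],
)

```text
time: 14.4
tcp_pos: [0.6279, -0.0865, 0.0822]
tool_rot: [0.997, 0.077, 0.003, -0.002]
force: [6.0, 7.2, 5.7]
width: 0.25
```

```bash
python3 - <<'E'
import numpy as np
from scipy.optimize import least_squares
P=np.array([(.6298,-.1608),(.6335,-.1569),(.6367,-.1525),(.6433,-.1385),(.6438,-.1124),(.6288,-.0873),(.6279,-.0865)])*1e3
f=least_squares(lambda c:np.hypot(*(P-c).T)-50,[592,-126]); c=f.x; print(c,f.fun.round(2))
f3=least_squares(lambda c:np.hypot(*(P-c[:2]).T)-c[2],[592,-126,50]); print(f3.x,f3.fun.round(2))
d=P[-1]-c; a0=np.degrees(np.arctan2(d[1],d[0])); print(a0)
a=np.radians(a0+6*np.arange(0,41)); Q=np.round(50*np.c_[np.cos(a),np.sin(a)],1); D=np.diff(Q,axis=0).round(1)
for i in range(0,40,5): print(i*6,(Q[i]+c).round(1),', '.join('[0,0,0,%g,%g,0,0.1]'%tuple(x) for x in D[i:i+5]))
E
```

```text
[ 595.34016136 -124.49640904] [ 0.05  0.06 -0.05 -0.04 -0.05  0.03  0.04]
[ 595.00053727 -124.51290518   50.2737553 ] [ 0.    0.04 -0.05  0.01  0.01 -0.   -0.  ]
49.406105414355494
0 [627.8 -86.5] [0,0,0,-4.1,3.2,0,0.1], [0,0,0,-4.5,2.7,0,0.1], [0,0,0,-4.7,2.3,0,0.1], [0,0,0,-4.9,1.7,0,0.1], [0,0,0,-5.1,1.2,0,0.1]
30 [604.5 -75.4] [0,0,0,-5.2,0.7,0,0.1], [0,0,0,-5.2,0.2,0,0.1], [0,0,0,-5.2,-0.4,0,0.1], [0,0,0,-5.2,-1,0,0.1], [0,0,0,-5,-1.4,0,0.1]
60 [578.7 -77.3] [0,0,0,-4.9,-2,0,0.1], [0,0,0,-4.6,-2.5,0,0.1], [0,0,0,-4.3,-3,0,0.1], [0,0,0,-4,-3.4,0,0.1], [0,0,0,-3.6,-3.8,0,0.1]
90 [557.3 -92. ] [0,0,0,-3.2,-4.1,0,0.1], [0,0,0,-2.7,-4.5,0,0.1], [0,0,0,-2.3,-4.7,0,0.1], [0,0,0,-1.7,-4.9,0,0.1], [0,0,0,-1.2,-5.1,0,0.1]
120 [ 546.2 -115.3] [0,0,0,-0.7,-5.2,0,0.1], [0,0,0,-0.2,-5.2,0,0.1], [0,0,0,0.4,-5.2,0,0.1], [0,0,0,1,-5.2,0,0.1], [0,0,0,1.4,-5,0,0.1]
150 [ 548.1 -141.1] [0,0,0,2,-4.9,0,0.1], [0,0,0,2.5,-4.6,0,0.1], [0,0,0,3,-4.3,0,0.1], [0,0,0,3.4,-4,0,0.1], [0,0,0,3.8,-3.6,0,0.1]
180 [ 562.8 -162.5] [0,0,0,4.1,-3.2,0,0.1], [0,0,0,4.5,-2.7,0,0.1], [0,0,0,4.7,-2.3,0,0.1], [0,0,0,4.9,-1.7,0,0.1], [0,0,0,5.1,-1.2,0,0.1]
210 [ 586.1 -173.6] [0,0,0,5.2,-0.7,0,0.1], [0,0,0,5.2,-0.2,0,0.1], [0,0,0,5.2,0.4,0,0.1], [0,0,0,5.2,1,0,0.1], [0,0,0,5,1.4,0,0.1]
```

Request:
servo_tool(
  rows=[
    [[0, 0, 0, -3.1, 4.2, 0, 0.1], [0, 0, 0, -4.5, 2.7, 0, 0.1], [0, 0, 0, -4.7, 2.3, 0, 0.1], [0, 0, 0, -4.9, 1.7, 0, 0.1], [0, 0, 0, -5.1, 1.2, 0, 0.1]],
  ],
)

```text
time: 14.82
tcp_pos: [0.6051, -0.0754, 0.0821]
tool_rot: [0.997, 0.077, 0.002, -0.002]
force: [4.9, 4.3, 6.0]
width: 0.25
```

Request:
servo_tool(
  rows=[
    [[0, 0, 0, -5.2, 0.7, 0, 0.1], [0, 0, 0, -5.2, 0.2, 0, 0.1], [0, 0, 0, -5.2, -0.4, 0, 0.1], [0, 0, 0, -5.2, -1, 0, 0.1], [0, 0, 0, -5, -1.4, 0, 0.1]],
  ],
)

```text
time: 15.23
tcp_pos: [0.579, -0.0773, 0.0822]
tool_rot: [0.997, 0.077, 0.002, -0.002]
force: [2.9, 4.0, 6.7]
width: 0.247
```

Request:
servo_tool(
  rows=[
    [[0, 0, 0, -4.9, -2, 0, 0.1], [0, 0, 0, -4.6, -2.5, 0, 0.1], [0, 0, 0, -4.3, -3, 0, 0.1], [0, 0, 0, -4, -3.4, 0, 0.1], [0, 0, 0, -3.6, -3.8, 0, 0.1]],
  ],
)

```text
time: 15.65
tcp_pos: [0.5571, -0.0925, 0.0821]
tool_rot: [0.997, 0.077, 0.001, -0.002]
force: [1.0, 4.3, 7.3]
width: 0.243
```

Request:
servo_tool(
  rows=[
    [[0, 0, 0, 0, 0, 0, 0.1], [0, 0, 0, 0, 0, 0, 0.1]],
  ],
)

```text
time: 15.82
tcp_pos: [0.5565, -0.0933, 0.0821]
tool_rot: [0.997, 0.077, 0.0, -0.001]
force: [-1.3, 1.6, 9.7]
width: 0.243
```

Request:
servo_tool(
  rows=[
    [[0, 0, 0, -3.2, -4.1, 0, 0.1], [0, 0, 0, -2.7, -4.5, 0, 0.1], [0, 0, 0, -2.3, -4.7, 0, 0.1], [0, 0, 0, -1.7, -4.9, 0, 0.1], [0, 0, 0, -1.2, -5.1, 0, 0.1]],
  ],
)

```text
time: 16.23
tcp_pos: [0.5462, -0.1163, 0.0821]
tool_rot: [0.997, 0.077, 0.001, -0.001]
force: [1.8, 1.3, 7.4]
width: 0.247
```

Request:
servo_tool(
  rows=[
    [[0, 0, 0, -0.7, -5.2, 0, 0.1], [0, 0, 0, -0.2, -5.2, 0, 0.1], [0, 0, 0, 0.4, -5.2, 0, 0.1], [0, 0, 0, 1, -5.2, 0, 0.1], [0, 0, 0, 1.4, -5, 0, 0.1]],
  ],
)

```text
time: 16.65
tcp_pos: [0.5486, -0.1419, 0.0821]
tool_rot: [0.997, 0.077, 0.002, -0.002]
force: [3.7, 5.1, 6.6]
width: 0.249
```

Request:
servo_tool(
  rows=[
    [[0, 0, 0, 2, -4.9, 0, 0.1], [0, 0, 0, 2.5, -4.6, 0, 0.1], [0, 0, 0, 3, -4.3, 0, 0.1], [0, 0, 0, 3.4, -4, 0, 0.1], [0, 0, 0, 3.8, -3.6, 0, 0.1]],
  ],
)

```text
time: 17.07
tcp_pos: [0.5631, -0.1626, 0.0821]
tool_rot: [0.997, 0.077, 0.001, -0.002]
force: [1.7, 7.0, 7.7]
width: 0.25
```

Request:
servo_tool(
  rows=[
    [[0, 0, 0, 4.1, -3.2, 0, 0.1], [0, 0, 0, 4.5, -2.7, 0, 0.1], [0, 0, 0, 4.7, -2.3, 0, 0.1], [0, 0, 0, 4.9, -1.7, 0, 0.1], [0, 0, 0, 5.1, -1.2, 0, 0.1]],
  ],
)

```text
time: 17.48
tcp_pos: [0.5857, -0.1735, 0.0821]
tool_rot: [0.997, 0.077, 0.0, -0.002]
force: [-2.1, 5.4, 11.4]
width: 0.247
```

Request:
servo_tool(
  rows=[
    [[0, 0, 0, 0, 0, 0, 0.1], [0, 0, 0, 0, 0, 0, 0.1]],
  ],
)

```text
time: 17.65
tcp_pos: [0.5866, -0.1737, 0.0821]
tool_rot: [0.997, 0.077, 0.001, -0.002]
force: [1.8, 4.9, 8.5]
width: 0.251
```

```bash
python3 - <<'E'
from h import *
grab('scene','s7'); v=V('s7'); x0,y0=262,270
g=(v.im[y0:300,x0:292].max(-1)<40).astype(np.uint8);k,l,st,c=cv2.connectedComponentsWithStats(g)
print([(st[i].tolist(),(c[i]+[x0,y0]).round(1).tolist()) for i in range(1,k) if st[i,4]>15])
c=np.array([595.3,-124.5]); a=np.radians(260+6*np.arange(0,6)); Q=np.round(50*np.c_[np.cos(a),np.sin(a)],1); print(np.diff(Q,axis=0).round(1).tolist())
a=np.radians(290+1.5*np.arange(0,36)); Q=np.round(50*np.c_[np.cos(a),np.sin(a)],1); print(np.diff(Q,axis=0).round(1).tolist())
E
```

```text
[([10, 10, 6, 10, 53], [274.6, 284.5])]
[[5.2, -0.7], [5.2, -0.1], [5.3, 0.5], [5.1, 1.0], [5.0, 1.5]]
[[1.2, 0.5], [1.2, 0.5], [1.2, 0.5], [1.2, 0.6], [1.2, 0.5], [1.1, 0.7], [1.2, 0.6], [1.1, 0.7], [1.1, 0.7], [1.1, 0.7], [1.0, 0.8], [1.1, 0.8], [1.0, 0.8], [1.0, 0.9], [1.0, 0.8], [0.9, 0.9], [1.0, 1.0], [0.9, 0.9], [0.8, 1.0], [0.9, 1.0], [0.8, 1.0], [0.8, 1.0], [0.8, 1.1], [0.8, 1.0], [0.7, 1.1], [0.7, 1.1], [0.6, 1.2], [0.6, 1.1], [0.6, 1.2], [0.6, 1.2], [0.6, 1.2], [0.5, 1.2], [0.4, 1.2], [0.5, 1.2], [0.4, 1.3]]
```

Request:
servo_tool(
  rows=[
    [[0, 0, 0, 5.2, -0.7, 0, 0.1], [0, 0, 0, 5.2, -0.1, 0, 0.1], [0, 0, 0, 5.3, 0.5, 0, 0.1], [0, 0, 0, 5.1, 1, 0, 0.1], [0, 0, 0, 5, 1.5, 0, 0.1]],
  ],
)

```text
time: 18.12
tcp_pos: [0.6109, -0.1721, 0.0821]
tool_rot: [0.997, 0.077, -0.001, -0.002]
force: [-3.8, 3.0, 10.6]
width: 0.248
```

Request:
servo_tool(
  rows=[
    [[0, 0, 0, 1.2, 0.5, 0, 0.1], [0, 0, 0, 1.2, 0.5, 0, 0.1], [0, 0, 0, 1.2, 0.5, 0, 0.1], [0, 0, 0, 0, 0, 0, 0.1], [0, 0, 0, 0, 0, 0, 0.1]],
  ],
)

```text
time: 18.53
tcp_pos: [0.6146, -0.1707, 0.0821]
tool_rot: [0.997, 0.077, -0.0, -0.001]
force: [-2.7, 1.6, 10.3]
width: 0.247
```

Request:
servo_tool(
  rows=[
    [[0, 0, 0, 1.2, 0.6, 0, 0.1], [0, 0, 0, 1.2, 0.5, 0, 0.1], [0, 0, 0, 0, 0, 0, 0.1], [0, 0, 0, 0, 0, 0, 0.1]],
  ],
)

```text
time: 18.87
tcp_pos: [0.6169, -0.1697, 0.0821]
tool_rot: [0.997, 0.077, -0.0, -0.001]
force: [-2.7, 3.2, 10.0]
width: 0.249
```

Request:
servo_tool(
  rows=[
    [[0, 0, 0, 1.2, 0.6, 0, 0.1], [0, 0, 0, 1.1, 0.7, 0, 0.1], [0, 0, 0, 1.2, 0.6, 0, 0.1], [0, 0, 0, 0, 0, 0, 0.1]],
  ],
)

```text
time: 19.2
tcp_pos: [0.6204, -0.1679, 0.0821]
tool_rot: [0.997, 0.077, -0.0, -0.001]
force: [-3.2, 1.7, 10.6]
width: 0.245
```

Request:
servo_tool(
  rows=[
    [[0, 0, 0, 1.1, 0.7, 0, 0.1], [0, 0, 0, 0, 0, 0, 0.1]],
  ],
)

```text
time: 19.37
tcp_pos: [0.6215, -0.1672, 0.0821]
tool_rot: [0.997, 0.077, -0.0, -0.001]
force: [-2.9, 1.5, 10.4]
width: 0.246
```

Request:
servo_tool(
  rows=[
    [[0, 0, 0, 1.1, 0.7, 0, 0.1], [0, 0, 0, 0, 0, 0, 0.1]],
  ],
)

```text
time: 19.53
tcp_pos: [0.6225, -0.1666, 0.0821]
tool_rot: [0.997, 0.077, -0.001, -0.001]
force: [-3.9, 1.0, 11.0]
width: 0.248
```

Still free (angle ≈302.9°).

Request:
servo_tool(
  rows=[
    [[0, 0, 0, 1.1, 0.7, 0, 0.1], [0, 0, 0, 0, 0, 0, 0.1]],
  ],
)

```text
time: 19.7
tcp_pos: [0.6236, -0.1659, 0.0821]
tool_rot: [0.997, 0.077, -0.001, -0.001]
force: [-3.5, 1.2, 10.3]
width: 0.246
```

Request:
servo_tool(
  rows=[
    [[0, 0, 0, 1, 0.8, 0, 0.1], [0, 0, 0, 0, 0, 0, 0.1]],
  ],
)

```text
time: 19.87
tcp_pos: [0.6246, -0.1651, 0.0821]
tool_rot: [0.997, 0.077, -0.001, -0.001]
force: [-3.2, 1.7, 9.2]
width: 0.248
```

Request:
servo_tool(
  rows=[
    [[0, 0, 0, 1, 0.8, 0, 0.1], [0, 0, 0, 0, 0, 0, 0.1]],
  ],
)

```text
time: 20.03
tcp_pos: [0.6256, -0.1644, 0.0821]
tool_rot: [0.997, 0.077, -0.0, -0.001]
force: [-3.6, 0.9, 10.3]
width: 0.249
```

Request:
servo_tool(
  rows=[
    [[0, 0, 0, 1, 0.9, 0, 0.1], [0, 0, 0, 0, 0, 0, 0.1]],
  ],
)

```text
time: 20.2
tcp_pos: [0.6267, -0.1636, 0.0821]
tool_rot: [0.997, 0.077, -0.0, -0.001]
force: [-2.4, 0.9, 10.0]
width: 0.244
```

Request:
servo_tool(
  rows=[
    [[0, 0, 0, 1, 0.9, 0, 0.1], [0, 0, 0, 0, 0, 0, 0.1]],
  ],
)

```text
time: 20.37
tcp_pos: [0.6277, -0.1628, 0.0821]
tool_rot: [0.997, 0.077, -0.0, -0.001]
force: [-1.6, 0.9, 9.5]
width: 0.246
```

Request:
servo_tool(
  rows=[
    [[0, 0, 0, 0.9, 0.9, 0, 0.1], [0, 0, 0, 0, 0, 0, 0.1]],
  ],
)

```text
time: 20.53
tcp_pos: [0.6286, -0.162, 0.0821]
tool_rot: [0.997, 0.077, -0.0, -0.001]
force: [-3.4, 0.2, 9.1]
width: 0.248
```

Request:
servo_tool(
  rows=[
    [[0, 0, 0, 0.9, 0.9, 0, 0.1], [0, 0, 0, 0, 0, 0, 0.1]],
  ],
)

```text
time: 20.7
tcp_pos: [0.6295, -0.1611, 0.0821]
tool_rot: [0.997, 0.077, -0.0, -0.001]
force: [-1.7, 0.2, 9.6]
width: 0.247
```

Request:
servo_tool(
  rows=[
    [[0, 0, 0, 0.9, 1, 0, 0.1], [0, 0, 0, 0, 0, 0, 0.1]],
  ],
)

```text
time: 20.87
tcp_pos: [0.6305, -0.1602, 0.0821]
tool_rot: [0.997, 0.077, -0.0, -0.001]
force: [-2.5, -0.7, 9.3]
width: 0.25
```

Request:
servo_tool(
  rows=[
    [[0, 0, 0, 0.9, 1, 0, 0.1], [0, 0, 0, 0, 0, 0, 0.1]],
  ],
)

```text
time: 21.03
tcp_pos: [0.6314, -0.1593, 0.0821]
tool_rot: [0.997, 0.077, -0.0, -0.001]
force: [-1.5, -1.0, 8.9]
width: 0.245
```

Request:
servo_tool(
  rows=[
    [[0, 0, 0, 0.8, 1, 0, 0.1], [0, 0, 0, 0, 0, 0, 0.1]],
  ],
)

```text
time: 21.2
tcp_pos: [0.6323, -0.1583, 0.0821]
tool_rot: [0.997, 0.077, -0.0, -0.0]
force: [-1.9, -0.9, 8.8]
width: 0.242
```

Request:
servo_tool(
  rows=[
    [[0, 0, 0, 0.8, 1, 0, 0.1], [0, 0, 0, 0, 0, 0, 0.1]],
  ],
)

```text
time: 21.37
tcp_pos: [0.6331, -0.1574, 0.0821]
tool_rot: [0.997, 0.077, -0.0, -0.0]
force: [-1.4, -0.9, 9.1]
width: 0.247
```

Request:
servo_tool(
  rows=[
    [[0, 0, 0, 0.8, 1.1, 0, 0.1], [0, 0, 0, 0, 0, 0, 0.1]],
  ],
)

```text
time: 21.53
tcp_pos: [0.634, -0.1564, 0.0821]
tool_rot: [0.997, 0.077, 0.0, -0.0]
force: [-1.9, -1.3, 9.3]
width: 0.248
```

Request:
servo_tool(
  rows=[
    [[0, 0, 0, 0.8, 1, 0, 0.1], [0, 0, 0, 0, 0, 0, 0.1]],
  ],
)

```text
time: 21.7
tcp_pos: [0.6348, -0.1554, 0.0821]
tool_rot: [0.997, 0.077, 0.0, -0.0]
force: [-1.8, -1.2, 9.2]
width: 0.247
```

Request:
servo_tool(
  rows=[
    [[0, 0, 0, 0.7, 1.1, 0, 0.1], [0, 0, 0, 0, 0, 0, 0.1]],
  ],
)

```text
time: 21.87
tcp_pos: [0.6356, -0.1544, 0.0821]
tool_rot: [0.997, 0.077, 0.0, -0.0]
force: [-0.7, -2.1, 8.4]
width: 0.247
```

Request:
servo_tool(
  rows=[
    [[0, 0, 0, 0.7, 1.1, 0, 0.1], [0, 0, 0, 0, 0, 0, 0.1]],
  ],
)

```text
time: 22.03
tcp_pos: [0.6363, -0.1533, 0.0821]
tool_rot: [0.997, 0.077, 0.0, -0.0]
force: [-1.4, -2.5, 7.3]
width: 0.249
```

Request:
servo_tool(
  rows=[
    [[0, 0, 0, 0.6, 1.1, 0, 0.1], [0, 0, 0, 0, 0, 0, 0.1]],
  ],
)

```text
time: 22.2
tcp_pos: [0.637, -0.1523, 0.0821]
tool_rot: [0.997, 0.077, 0.0, -0.0]
force: [-0.0, -2.0, 8.0]
width: 0.243
```

Request:
servo_tool(
  rows=[
    [[0, 0, 0, 0.6, 1.1, 0, 0.1], [0, 0, 0, 0, 0, 0, 0.1]],
  ],
)

```text
time: 22.37
tcp_pos: [0.6377, -0.1513, 0.0821]
tool_rot: [0.997, 0.077, 0.0, 0.0]
force: [-0.9, -2.0, 8.1]
width: 0.247
```

Request:
servo_tool(
  rows=[
    [[0, 0, 0, 0.6, 1.2, 0, 0.1], [0, 0, 0, 0, 0, 0, 0.1]],
  ],
)

```text
time: 22.53
tcp_pos: [0.6384, -0.1501, 0.0822]
tool_rot: [0.997, 0.077, 0.001, 0.0]
force: [0.4, -2.4, 7.2]
width: 0.246
```

```bash
python3 - <<'E'
from h import *
im,d=grab('scene','s8'); cv2.imwrite('pics/s8c.png',cv2.resize(im[200:320,230:390,::-1],None,fx=5,fy=5,interpolation=cv2.INTER_CUBIC))
E
```

```text
(no output)
```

View pics/s8c.png

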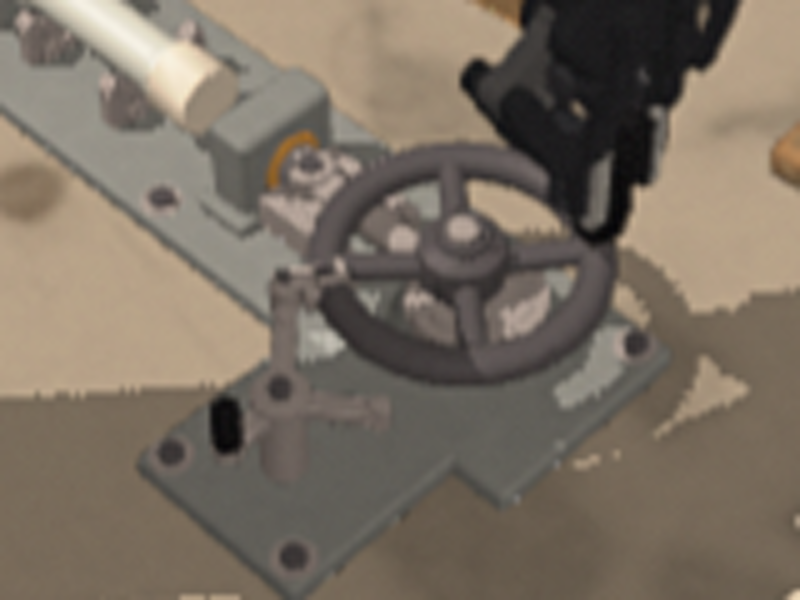

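The crop shows the roller at about (290,272), right at the nose tip (287,288), with the lever back. Contact is imminent, so I go on in 1 mm steps.

Request:
servo_tool(
  rows=[
    [[0, 0, 0, 0.5, 1, 0, 0.1], [0, 0, 0, 0, 0, 0, 0.1]],
  ],
)

```text
time: 22.75
tcp_pos: [0.639, -0.1492, 0.0822]
tool_rot: [0.997, 0.077, 0.001, 0.0]
force: [0.3, -3.0, 6.1]
width: 0.244
```

Request:
servo_tool(
  rows=[
    [[0, 0, 0, 0.5, 1, 0, 0.1], [0, 0, 0, 0, 0, 0, 0.1]],
  ],
)

```text
time: 22.92
tcp_pos: [0.6394, -0.1484, 0.0822]
tool_rot: [0.997, 0.077, 0.001, 0.0]
force: [-0.6, -3.8, 6.9]
width: 0.248
```

Request:
servo_tool(
  rows=[
    [[0, 0, 0, 0.5, 1, 0, 0.1], [0, 0, 0, 0, 0, 0, 0.1]],
  ],
)

```text
time: 23.08
tcp_pos: [0.6395, -0.1483, 0.0822]
tool_rot: [0.997, 0.077, 0.0, 0.001]
force: [-2.2, -6.3, 7.8]
width: 0.247
```

Request:
servo_tool(
  rows=[
    [[0, 0, 0, 0.5, 1, 0, 0.1], [0, 0, 0, 0, 0, 0, 0.1], [0, 0, 0, 0, 0, 0, 0.1]],
  ],
)

```text
time: 23.33
tcp_pos: [0.6396, -0.1481, 0.0822]
tool_rot: [0.997, 0.077, -0.0, 0.002]
force: [-2.9, -7.8, 7.8]
width: 0.244
```

Request:
servo_tool(
  rows=[
    [[0, 0, 0, 0.2, 0.4, 0, 0.1], [0, 0, 0, 0, 0, 0, 0.1], [0, 0, 0, 0, 0, 0, 0.1]],
  ],
)

```text
time: 23.58
tcp_pos: [0.6396, -0.148, 0.0821]
tool_rot: [0.997, 0.077, -0.001, 0.002]
force: [-3.0, -8.6, 7.9]
width: 0.243
```

Request:
servo_tool(
  rows=[
    [[0, 0, 0, 0.4, 0.8, 0, 0.1], [0, 0, 0, 0, 0, 0, 0.1], [0, 0, 0, 0, 0, 0, 0.1], [0, 0, 0, 0, 0, 0, 0.1]],
  ],
)

```text
time: 23.92
tcp_pos: [0.6397, -0.1479, 0.0821]
tool_rot: [0.997, 0.077, -0.001, 0.002]
force: [-4.8, -10.0, 8.4]
width: 0.245
```

Request:
servo_tool(
  rows=[
    [[0, 0, 0, -0.5, -1, 0, 0.1], [0, 0, 0, -0.5, -1, 0, 0.1], [0, 0, 0, 0, 0, 0, 0.1]],
  ],
)

```text
time: 24.17
tcp_pos: [0.6395, -0.1482, 0.0821]
tool_rot: [0.997, 0.077, 0.0, 0.001]
force: [-2.4, -6.6, 7.2]
width: 0.244
```

Request:
servo_tool(
  rows=[
    [[0, 0, 0, 0, 0, 0, 0.35], [0, 0, 0, 0, 0, 0, 0.5], [0, 0, 0, 0, 0, 0, 0.6], [0, 0, 0, 0, 0, 0, 0.6], [0, 0, 0, 0, 0, 0, 0.6]],
  ],
)

```text
time: 24.58
tcp_pos: [0.6388, -0.1464, 0.0801]
tool_rot: [0.997, 0.077, -0.001, -0.001]
force: [-0.2, 0.2, -0.8]
width: 0.601
```

Request:
servo_tool(
  rows=[
    [[0, 0, 0, 0, 0, 20, 0.6], [0, 0, 0, 0, 0, 35, 0.6], [0, 0, 0, 0, 0, 40, 0.6], [0, 0, 0, 0, 0, 40, 0.6], [0, 0, 0, 0, 0, 0, 0.6]],
  ],
)

```text
time: 25.0
tcp_pos: [0.6438, -0.148, 0.2272]
tool_rot: [0.997, 0.077, 0.008, 0.003]
force: [2.4, -0.7, 1.4]
width: 0.603
```

Request:
servo_tool(
  rows=[
    [[0, 0, 0, -20, 35, 0, 0.6], [0, 0, 0, -20, 35, 0, 0.6], [0, 0, 0, -20, 35, 0, 0.6], [0, 0, 0, -20, 35, 0, 0.6], [0, 0, 0, 0, 30, 0, 0.6]],
  ],
)

```text
time: 25.42
tcp_pos: [0.5562, 0.025, 0.2153]
tool_rot: [0.997, 0.077, -0.001, -0.0]
force: [2.8, -0.4, 0.3]
width: 0.596
```

```bash
python3 - <<'E'
from h import *
im,d=grab('scene','s9'); grab('top','t9'); cv2.imwrite('pics/s9c.png',cv2.resize(im[160:310,220:420,::-1],None,fx=4,fy=4,interpolation=cv2.INTER_CUBIC))
v=V('s9'); x0,y0=262,270
g=(v.im[y0:300,x0:292].max(-1)<40).astype(np.uint8);k,l,st,c=cv2.connectedComponentsWithStats(g)
print('pin',[(c[i]+[x0,y0]).round(1).tolist() for i in range(1,k) if st[i,4]>15])
C=v.cloud(); m=(C[...,2]>.1)&(C[...,2]<.115)&(np.hypot(C[...,0]-.64,C[...,1]+.148)<.025);P=C[m];k=P.mean(0);print('knob',m.sum(),k,np.degrees(np.arctan2(k[1]+.1245,k[0]-.5953)))
E
```

```text
pin [[274.8, 284.8]]
knob 116 [ 0.6363208  -0.1498368   0.10984215] -31.701863306369155
```

View pics/s9c.png

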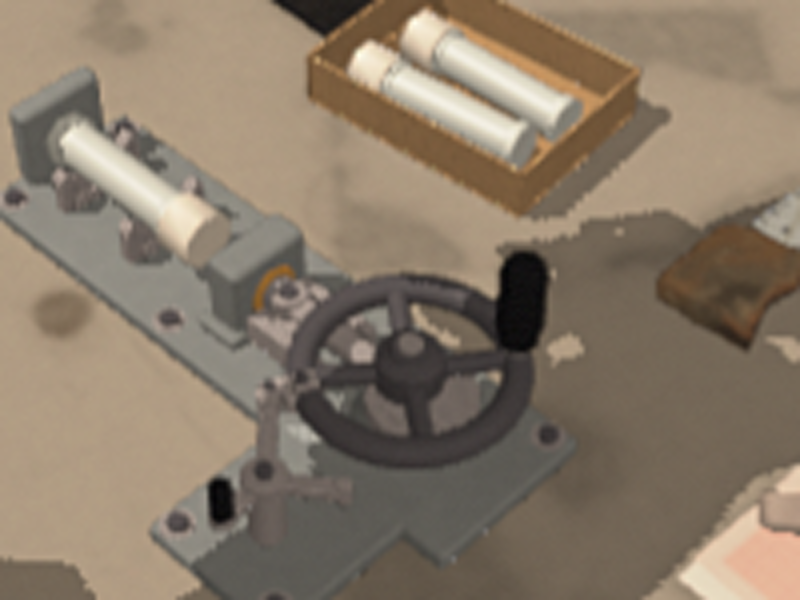

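Request:
servo_tool(
  rows=[
    [[0, 0, 0, 0, 0, 0, 0.6], [0, 0, 0, 0, 0, 0, 0.6], [0, 0, 0, 0, 0, 0, 0.6], [0, 0, 0, 0, 0, 0, 0.6], [0, 0, 0, 0, 0, 0, 0.6]],
  ],
)

```text
time: 25.93
tcp_pos: [0.5596, 0.022, 0.2159]
tool_rot: [0.997, 0.077, -0.0, -0.0]
force: [0.1, -0.2, 1.0]
width: 0.6
```

```bash
python3 - <<'E'
from h import *
grab('scene','s10'); L=loc(V('s10').cloud())
m=(abs(L[...,0])<.013)&(L[...,1]>.001)&(L[...,1]<.135)&(L[...,2]>.042)&(L[...,2]<.053); P=L[m]
for v0 in np.arange(0,.125,.004):
    q=P[(P[:,1]>=v0)&(P[:,1]<v0+.004)]
    if len(q)>3: print('%.3f %d u %.4f zmax %.4f'%(v0,len(q),q[:,0].mean(),q[:,2].max()),end='; ')
E
```

```text
0.012 22 u -0.0001 zmax 0.0518; 0.016 25 u -0.0022 zmax 0.0516; 0.020 18 u -0.0033 zmax 0.0528; 0.024 16 u -0.0036 zmax 0.0519; 0.028 22 u -0.0019 zmax 0.0527; 0.032 13 u -0.0003 zmax 0.0513; 0.036 15 u -0.0032 zmax 0.0520; 0.040 11 u -0.0040 zmax 0.0490; 0.044 17 u -0.0001 zmax 0.0512; 0.048 11 u -0.0007 zmax 0.0494; 0.052 14 u -0.0021 zmax 0.0479; 0.056 10 u -0.0009 zmax 0.0481; 0.060 16 u -0.0007 zmax 0.0511; 0.064 16 u -0.0030 zmax 0.0493; 0.068 10 u -0.0029 zmax 0.0489; 0.072 12 u -0.0026 zmax 0.0482; 0.076 12 u -0.0021 zmax 0.0481; 0.080 10 u -0.0031 zmax 0.0465; 0.084 15 u -0.0017 zmax 0.0485; 0.088 11 u -0.0018 zmax 0.0473; 0.092 12 u -0.0023 zmax 0.0479; 0.096 11 u -0.0027 zmax 0.0473; 0.100 11 u -0.0029 zmax 0.0478; 0.104 13 u -0.0031 zmax 0.0477; 0.108 10 u 0.0005 zmax 0.0478; 0.112 11 u -0.0037 zmax 0.0468; 0.116 22 u -0.0018 zmax 0.0514; 0.120 15 u -0.0004 zmax 0.0522; 0.124 28 u -0.0010 zmax 0.0525;
```

Cap face is at about 12–13 mm, as expected with the tube against the anvil and the cap home. Handing in.

```bash
python3 -c "
from rig import arm
print(arm.job_done(), arm.get_state()['time'])"
```

```text
the job is handed in; nothing more can be done
the job is handed in; nothing more can be done
```

I handed the job in at about 26 s. I laid the tube in the vee blocks with its cap towards the ram and swung the stop lever clear by its pin. I then turned the handwheel counter-clockwise by its knob, about 377° from where it stood, until it met the stop.

What the last checks showed:
- **Stop:** I brought the wheel up with about 11 N at the knob, which I estimate as about 6 N at the roller. I did not measure the roller force directly. The knob still stood at the stop angle after release.
- **Lever:** its pin is within 1 px of where it started, so it was knocked back to about 0.
- **Cap and tube:** no gap shows at the collar. The cap face sits where a tube against the anvil with its cap home should have it. The tube lies in the vees; its lateral position read about 2 mm off the axis in the last scene depth, against under 1 mm in the wrist view after I placed it.
- **Potsherds and eraser:** I steered clear of them but did not measure them at the end.
- **Robot:** the gripper was clear at the end, with force about 0.

One disagreement: my first estimate of the wheel's centre from the cameras was about 4 mm off. I found this from the knob's path and corrected it during the turn. The largest side force this put on the knob was about 13 N.

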